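# Recharge the bench water filter with ceramic media, lock it and prime it

## Task

Recharge the bench filter: put every ceramic lump from the mat into its open media cell, then tamp the lumps down with the tamper until they lie level in one layer, none above the blue fill line, finish with a firm press on the level bed, and stand the tamper back upright on the mat. Then shut the lid, push the locking pin's shaft from the right through both steel eyes above the lid's tongue, and when the lid is locked press the blue primer plunger right down to its stop and let it come up. Leave the timer, the tip box and the slide box where they are.

Things in the scene. Friction and masses are not known exactly. Their poses are not given: they have to be found in the camera images.
- filter: light-grey bench filter, fixed to the bench; origin on the bench under the centre of its open square media cell. Axes: z up, x to its back (lid hinge side), y to its left (primer pump side). The cell is 112 mm square outside at its foot, the pump block reaches 126 mm to the left, the post with the steel cheeks 103 mm to the front
- cell_floor (a point): centre of the floor inside the media cell, axes as the filter's. Inside 88 x 88 mm, walls 6 mm thick; floor 22 mm above the bench, rim 46 mm above the floor. A blue fill line runs round inside, 28 mm above the floor. Lumps in one layer have their centres 10 to 14 mm above the floor, one lying on others 18 mm or more
- lid (a joint): hinge of the clear lid, axis along the filter's y, 52 mm behind the cell's centre, 49 mm above its floor. 0 = shut on the rim, 1.95 rad = open, leaning back. Turns freely with some damping: rests leaning back when open, falls shut softly by itself below about 1.4 rad. A 15 mm strainer grid under it meets lumps that stand proud. A dark tongue 18 mm wide reaches 52 mm beyond its front edge
- lid_edge (a point): middle of the free edge of the lid (100 mm wide, 6 mm thick), 102 mm from the hinge, where the tongue begins (its end is 52 mm farther out); x axis points to the hinge, z out of the lid's top face. When open it stands about 0.165 m above the bench, behind the cell, the tongue's end 0.21 m
- eye (a point): midway between the two upright steel cheeks on the filter's front post, on the line (along y) of their 12.5 mm round eyes; 86 mm in front of the cell's centre, 83 mm above the bench; axes as the filter's. Cheeks 30 mm wide, 5 mm thick, 31 mm apart centre to centre, tops 17 mm above the eyes. With the lid shut its tongue's top lies between them 9 mm below this point. Free space to the right (-y)
- pin_grip (a point): centre of the red square handle of the locking pin (42 mm long, 12 x 12 mm), loose, lying on the mat; total pin 92 mm long, 40 g. Its x axis points along the steel shaft towards the tip
- pin_tip (a point): tip of the pin's steel shaft, 71 mm from pin_grip along its x axis; the shaft is 9 mm thick and 50 mm long, tapered over the last 8 mm
- tamper: hand tamper standing upright on the mat: flat square steel foot 68 x 68 x 8 mm, thin stem, square wooden grip 24 x 24 mm from 52 to 118 mm above the underside; about 0.2 kg; origin at the centre of the foot's underside, z up the handle, x and y along the foot's and grip's sides. A heap settles under a few strokes of 15 to 20 N, shifted some mm sideways
- tamper_grip (a point): middle of the tamper's wooden grip, 88 mm above the underside of its foot
- tamper_foot (a point): centre of the underside of the tamper's foot
- mat: grey-green bench mat 240 x 260 x 3 mm, fixed to the bench; origin at the centre of its underside; x and y along its sides, 240 mm along x
- primer (a joint): travel of the blue primer plunger of the filter's pump; 0 = up, 0.014 m = down on its stop; spring-loaded, 3 N to start and 10 N at the stop, comes up again by itself
- primer_top (a point): middle of the top of the domed blue primer head, 36 mm across, 90 mm to the left (+y) of the cell's centre and about 100 mm above the bench; it is pressed straight down
- timer: white digital bench timer, 68 x 62 x 19 mm, bystander left of the filter; origin under its centre
- tip_box: box of pipette tips with clear lid, 76 x 118 x 68 mm, bystander; origin under its centre
- slide_box: green flat slide box, 90 x 156 x 33 mm, bystander right of the mat; origin under its centre
- media_1: terracotta-coloured ceramic filter-media lump, a rounded faceted chunk about 26 x 24 x 21 mm, 20 g; origin at its centre; starts loose on the mat; may be absent
- media_2: terracotta-coloured ceramic filter-media lump, a rounded faceted chunk about 26 x 24 x 21 mm, 20 g; origin at its centre; starts loose on the mat; may be absent
- media_3: terracotta-coloured ceramic filter-media lump, a rounded faceted chunk about 26 x 24 x 21 mm, 20 g; origin at its centre; starts loose on the mat; may be absent
- media_4: terracotta-coloured ceramic filter-media lump, a rounded faceted chunk about 26 x 24 x 21 mm, 20 g; origin at its centre; starts loose on the mat; may be absent
- media_5: terracotta-coloured ceramic filter-media lump, a rounded faceted chunk about 26 x 24 x 21 mm, 20 g; origin at its centre; starts loose on the mat; may be absent
- media_6: terracotta-coloured ceramic filter-media lump, a rounded faceted chunk about 26 x 24 x 21 mm, 20 g; origin at its centre; already in the cell at the start
- media_7: terracotta-coloured ceramic filter-media lump, a rounded faceted chunk about 26 x 24 x 21 mm, 20 g; origin at its centre; already in the cell at the start
- media_8: terracotta-coloured ceramic filter-media lump, a rounded faceted chunk about 26 x 24 x 21 mm, 20 g; origin at its centre; already in the cell at the start

How it is judged:
By the outcome, as a careful person would: the job done as asked, in the order asked, and still so for the second after the job is handed in, with the robot touching nothing.
Of media_1, media_2, media_3, media_4, media_5 only 3 to 5 are there at a start; the rules pass over those that are not, and their reading is None.
At some moment in a run one of pin, media_1, media_2, media_3, media_4, media_5 may be knocked a few centimetres aside while the robot is not near it.
It also fails if it takes over 210 s, if anything falls off the work surface, if the arm or the gripper's body presses on something with over 40 N, if the wrist force passes 120 N, or if a joint passes its speed limit or range.

## Robot

A 6-joint arm with a two-finger parallel gripper is mounted at the origin on a cart in front of the work surface, level with it; the furniture and walls round the work are solid. World frame = base frame: x ahead of the robot, y to its left, z up, the work surface at z = 0. Lengths are in m, angles in degrees, forces in N, time in s.
With the tool pointing down it reaches from about 0.25 to 0.725 m from the base axis. Payload 9.7 kg.
Tool frame: the origin (TCP) lies midway between the tips of the shut fingers; the grasp point (between the pads) lies 19 mm behind it (bot.grasp_offset is the distance from the TCP to the grasp point, in m); z points along the fingers, x is the direction in which the jaws open and shut, and the axes are right-handed (so a half turn about z gives the same grasp; the last joint's range is limited). The gripper opens to 85 mm and grips with 20 to 120 N. Pads are 22 mm wide; open, the fingers measure 114 mm over their backs; the gripper's body (76 mm by 85 mm) begins 54 mm behind the grasp point. The pads swing forward as they close: fully open they stand 13 mm farther back than shut.
Start: joints at [-64.744, 4.979, 10.078, 95.1, 0, 90], TCP at [0.235, -0.497, 0.203] pointing down, gripper open.
Joint ranges: [-179.16, 179.16], [-48.56, 103.87], [-65.8, 70.77], [-126.05, 130.52], [-82.76, 87.17], [-180, 180]. Speed limits (degrees/s): [127.2, 127.2, 147.25, 180, 180, 180].

## Interface

Orientations are given as [roll, pitch, yaw] about the fixed x, y, z axes, in that order (R = Rz(yaw) Ry(pitch) Rx(roll)).
In Python, from workcell import bot gives the robot as it stands.
- The arm moves only by the tool send_rows, never from a script. Its argument "targets" is a list of rows, each a list of 5 numbers: the closure, from 0 (fully open) to 1 (shut), then the shift along the world's x, y, z in mm, then the turn about the world's z in degrees. A call has 1 to 10 rows; each row is the pose to reach, as a shift and turn from the pose commanded when the call began; what a row does not reach only later rows make up. A row lasts 1/8 s, in which the tool goes at most 62.5 mm and 10.7 degrees, less where a joint would pass 70% of its speed; a pose out of reach is approached as far as the arm can. A call with a gripper value outside its range is refused whole. The fingers move at their own pace and stop on an object; "squeeze" is the grip in N (left out, the last holds). Time passes only in rows, so rows that repeat a pose let the fingers close. It gives the time, the measured TCP pose, the force and the opening at its end, in the units of the state.
- bot.get_obs(): the state, without advancing time (a new reading comes with each control period).
- bot.camera(name): name is "side" or "top" or "wrist"; returns a dict with "pixels" (384x512x3 uint8, red, green, blue), "intrinsics" (3x3 intrinsics, pixels), "view" (4x4, takes a point from world to camera coordinates); the wrist camera has in their place "mount" (4x4, takes a point from camera to tool coordinates, whose origin is the TCP and whose axes are the tool frame's). Camera axes: x right, y down, z forward; pixel columns grow to the right and rows downward; lengths in m; the calibration is good to about 2 mm. The wrist camera is an equidistant fisheye: a pixel r from the principal point sees the ray r / f radians off the axis. A picture is of the moment at which its call begins: read the wrist's pose just before it. There is no depth.
- bot.job_done(): hands the job in, once; it reports no verdict.
The state is a dict: "time": time; "q": joint angles; "qd": joint speeds; "joint_efforts": joint torques, N m; "ee_pos": TCP position; "tcp_rot": TCP orientation; "wrist_force": force on the tool from outside, world axes, zero at the start; "torque": the same for the moment, N m; "opening": finger opening in m.
Only numpy, scipy, OpenCV 4.12 (cv2) and the standard library are available. Lean on these libraries where they do the work, as an engineer would, in place of code of your own. Each camera call takes 0.05 s, during which the arm holds its last target.

## Working session

There is one attempt and no reset: what is moved stays moved. The work goes in short steps, Python scripts to look and compute and a tool call to move; the robot and the scene stay as the last step left them, time stands still between calls to the robot, and variables do not carry over. Pictures are saved under pics/ and viewed, and the job is handed in when it is done.

Besides the shell and the picture viewer there is one more tool, called as name([rows], argument=value, ...), one row to a line, values as JSON. send_rows: Moves the arm, as the interface text tells. Its arguments: {"type":"object","properties":{"targets":{"type":"array","items":{"type":"array","items":{"type":"number"}}},"squeeze":{"type":"number"}},"required":["targets"]}

```bash
ls; mkdir -p pics; cat > h.py <<'E'
import numpy as np, cv2
from workcell import bot
def snap(name,fn):
    c=bot.camera(name); cv2.imwrite('pics/'+fn+'.png',cv2.cvtColor(c['pixels'],cv2.COLOR_RGB2BGR)); return c
E
python3 - <<'E'
from h import *
o=bot.get_obs(); print(o); print(bot.grasp_offset)
for n in ['top','side','wrist']:
    c=snap(n,n+'0'); print(n,c['intrinsics'].round(2).tolist()); print(c.get('view',c.get('mount')).round(4).tolist())
E
```

```text
pics
{'time': 0.0, 'q': array([-6.47451167e+01,  5.01160208e+00,  1.00340228e+01,  9.50987023e+01,
        2.32385404e-03,  8.99997239e+01]), 'qd': array([ 0.04509598,  0.01925177, -0.07680142, -0.06921659,  0.04378572,
        0.01434321]), 'joint_efforts': array([ 1.10652963e-03, -5.20389211e+01,  4.64800107e+01,  1.63824070e-02,
       -8.62715228e-05,  1.01679910e-05]), 'ee_pos': array([ 0.23455468, -0.49718746,  0.20237441]), 'tcp_rot': array([-1.79997676e+02,  7.62815916e-02, -6.47448406e+01]), 'wrist_force': array([ 0.58578216,  0.28012026, -0.38814109]), 'torque': array([ 0.00512769,  0.00819446, -0.03140756]), 'opening': 0.08531098943207016}
0.0187
top [[377.01, 0.0, 249.52], [0.0, 377.01, 186.07], [0.0, 0.0, 1.0]]
[[0.0103, -0.9999, 0.0016, -0.1013], [-0.9929, -0.0104, -0.1183, 0.4994], [0.1183, -0.0003, -0.993, 1.074], [0.0, 0.0, 0.0, 1.0]]
side [[355.91, 0.0, 255.43], [0.0, 355.91, 192.33], [0.0, 0.0, 1.0]]
[[-0.9564, -0.2917, -0.0171, 0.4453], [-0.1133, 0.424, -0.8985, 0.1855], [0.2694, -0.8574, -0.4385, 1.0], [0.0, 0.0, 0.0, 1.0]]
wrist [[297.32, 0.0, 257.86], [0.0, 297.32, 192.86], [0.0, 0.0, 1.0]]
[[1.0, 0.0004, -0.0005, -0.0003], [-0.0003, 0.9642, 0.2653, -0.0684], [0.0006, -0.2653, 0.9642, -0.1703], [0.0, 0.0, 0.0, 1.0]]
```

View pics/top0.png

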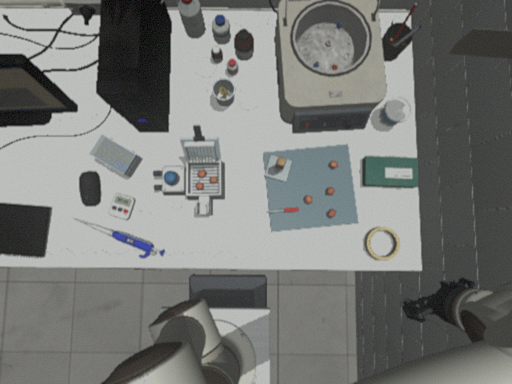

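View pics/side0.png

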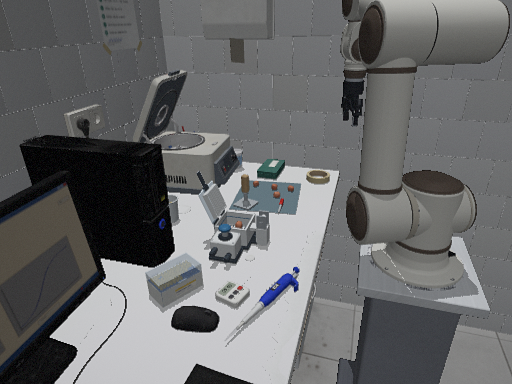

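View pics/wrist0.png

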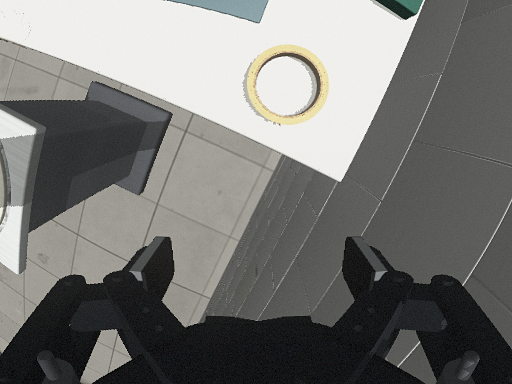

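The top view shows the filter cell near (205,180), with 3 lumps inside and the lid leaning back. The mat holds 4 lumps near (334,165), (330,191), (308,199) and (331,213), the pin at (285,210) and the tamper at (280,165).

```bash
cat > h.py <<'E'
import numpy as np, cv2
from scipy.spatial.transform import Rotation as R
from workcell import bot
def snap(name,fn,crop=None,s=1):
    o=bot.get_obs(); c=bot.camera(name); c['o']=o
    im=cv2.cvtColor(c['pixels'],cv2.COLOR_RGB2BGR); c['bgr']=im
    if crop: x0,y0,x1,y1=crop; im=cv2.resize(im[y0:y1,x0:x1],None,fx=s,fy=s,interpolation=cv2.INTER_CUBIC)
    cv2.imwrite('pics/'+fn+'.png',im); return c
def ray(c,uv):
    uv=np.atleast_2d(np.asarray(uv,float)); K=c['intrinsics']
    if 'view' in c:
        d=np.c_[(uv[:,0]-K[0,2])/K[0,0],(uv[:,1]-K[1,2])/K[1,1],np.ones(len(uv))]
        V=c['view']; Rm=V[:3,:3].T; return -Rm@V[:3,3], d@Rm.T
    dx=(uv[:,0]-K[0,2])/K[0,0]; dy=(uv[:,1]-K[1,2])/K[1,1]; th=np.hypot(dx,dy)+1e-12
    d=np.c_[np.sin(th)*dx/th,np.sin(th)*dy/th,np.cos(th)]
    o=c['o']; T=np.eye(4); T[:3,:3]=R.from_euler('xyz',o['tcp_rot'],degrees=True).as_matrix(); T[:3,3]=o['ee_pos']
    M=T@c['mount']; return M[:3,3], d@M[:3,:3].T
def onz(c,uv,z):
    p,d=ray(c,uv); return p+d*((z-p[2])/d[:,2])[:,None]
def proj(c,P):
    P=np.atleast_2d(P); K=c['intrinsics']
    if 'view' in c:
        V=c['view']; q=P@V[:3,:3].T+V[:3,3]; return np.c_[K[0,0]*q[:,0]/q[:,2]+K[0,2],K[1,1]*q[:,1]/q[:,2]+K[1,2]]
    o=c['o']; T=np.eye(4); T[:3,:3]=R.from_euler('xyz',o['tcp_rot'],degrees=True).as_matrix(); T[:3,3]=o['ee_pos']
    M=np.linalg.inv(T@c['mount']); q=P@M[:3,:3].T+M[:3,3]; rr=np.hypot(q[:,0],q[:,1]); th=np.arctan2(rr,q[:,2])
    return np.c_[K[0,0]*th*q[:,0]/rr+K[0,2],K[1,1]*th*q[:,1]/rr+K[1,2]]
def blobs(bgr,lo,hi,amin=8):
    m=cv2.inRange(cv2.cvtColor(bgr,cv2.COLOR_BGR2HSV),lo,hi)
    n,l,st,ce=cv2.connectedComponentsWithStats(m)
    return [(ce[i].round(1),st[i,4],st[i,:4]) for i in range(1,n) if st[i,4]>=amin],m
E
python3 - <<'E'
from h import *
c=snap('top','top1',(140,110,370,240),3.4)
b,m=blobs(c['bgr'],(0,90,60),(14,255,255))
for q in b: print(q[0],q[1],q[2],onz(c,q[0],.014).round(3))
print('cell~',onz(c,[205,180],.04),'mat tl',onz(c,[[264,153],[349,146],[357,221],[271,231]],.003).round(3))
E
```

```text
[186.4   0.3] 13 [182   0  10   2] [[1.09  0.109 0.014]]
[412.9   7.7] 12 [411   5   5   6] [[ 1.073 -0.605  0.014]]
[396.4  34.5] 37 [391  27  11  17] [[ 0.984 -0.55   0.014]]
[231.5  62.1] 32 [229  59   6   7] [[ 0.888 -0.036  0.014]]
[334.4  67. ] 14 [333  65   4   5] [[ 0.875 -0.354  0.014]]
[306.9 124.9] 8 [306 124   3   3] [[ 0.691 -0.268  0.014]]
[333.3 164.1] 30 [330 162   7   5] [[ 0.571 -0.346  0.014]]
[201.4 173.3] 37 [198 170   8   7] [[0.539 0.048 0.014]]
[213.2 179.4] 33 [210 177   7   6] [[0.521 0.012 0.014]]
[199.5 185.6] 31 [197 183   6   6] [[0.502 0.052 0.014]]
[330.1 190.6] 35 [327 188   7   6] [[ 0.491 -0.335  0.014]]
[308.1 199.1] 39 [305 196   7   7] [[ 0.465 -0.27   0.014]]
[290.7 209.3] 44 [285 208  13   4] [[ 0.435 -0.218  0.014]]
[125.3 210.9] 9 [124 210   4   3] [[0.425 0.269 0.014]]
[331.5 212.9] 35 [329 210   6   7] [[ 0.425 -0.338  0.014]]
cell~ [[0.5156235  0.03342458 0.04      ]] mat tl [[ 0.605 -0.139  0.003]
 [ 0.629 -0.397  0.003]
 [ 0.403 -0.416  0.003]
 [ 0.37  -0.161  0.003]]
```

View pics/top1.png

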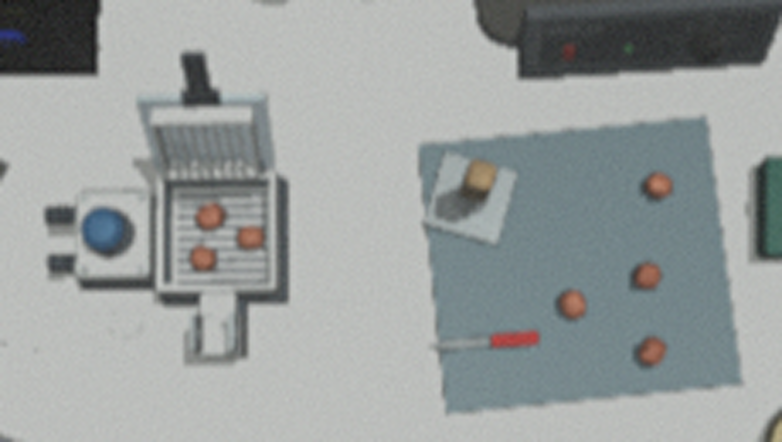

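send_rows([
  [0, 50, 40, 20, 0],
  [0, 100, 80, 40, 0],
  [0, 150, 120, 60, 0],
  [0, 200, 160, 80, 0],
  [0, 240, 190, 100, 0],
  [0, 240, 190, 100, 0],
  [0, 240, 190, 100, 0],
])

```text
time: 1.08
ee_pos: [0.475, -0.3072, 0.3027]
tcp_rot: [180.0, 0.0, -64.7]
wrist_force: [0.4, -0.3, 0.8]
opening: 0.0855
```

```bash
python3 - <<'E'
from h import *
c=snap('wrist','w1'); o=c['o']; print(o['ee_pos'],o['tcp_rot'])
b,m=blobs(c['bgr'],(0,90,60),(14,255,255),60)
for q in b: print(q[0],q[1],q[2],onz(c,q[0],.0135).round(4))
E
```

```text
[ 0.4749773  -0.30722312  0.30271046] [ 1.79972301e+02  1.64590491e-02 -6.46656570e+01]
[82.7 40.2] 151 [76 34 15 14] [[0.5397 0.0587 0.0135]]
[72.5 59.8] 143 [66 53 14 14] [[0.5013 0.064  0.0135]]
[308.7 110.7] 165 [301 104  16  15] [[ 0.5743 -0.3461  0.0135]]
[234.9 150.3] 175 [229 143  13  16] [[ 0.4689 -0.2699  0.0135]]
[279.8 153.6] 166 [273 146  15  16] [[ 0.4942 -0.3353  0.0135]]
[198.4 154.7] 181 [186 148  26  14] [[ 0.4384 -0.22    0.0135]]
[263.3 191.2] 168 [256 184  16  15] [[ 0.4284 -0.3382  0.0135]]
```

View pics/w1.png

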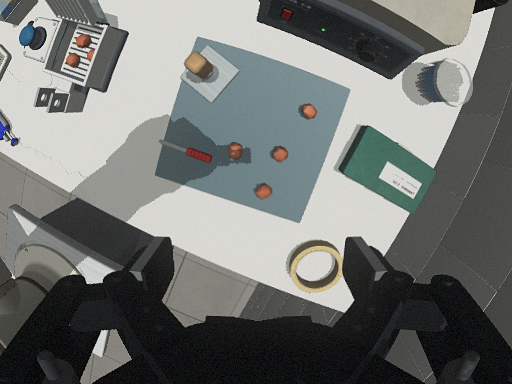

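send_rows([
  [0.3, -46, -31, -50, 0],
  [0.3, -46, -31, -110, 0],
  [0.3, -46, -31, -170, 0],
  [0.3, -46, -31, -230, 0],
  [0.3, -46, -31, -275, 0],
  [0.3, -46, -31, -297, 0],
  [0.3, -46, -31, -297, 0],
  [1, -46, -31, -297, 0],
  [1, -46, -31, -297, 0],
  [1, -46, -31, -297, 0],
], squeeze=35)

```text
time: 2.38
ee_pos: [0.4291, -0.3389, 0.007]
tcp_rot: [-180.0, -0.1, -64.8]
wrist_force: [0.3, -0.3, 0.1]
opening: 0.0054
```

send_rows([
  [1, 0, 0, 0, 0],
  [1, 0, 0, 0, 0],
  [1, 0, 0, 40, 0],
  [1, 0, 0, 90, 0],
  [1, 0, 0, 140, 0],
  [1, 0, 0, 195, 0],
  [1, 0, 0, 195, 0],
])

```text
time: 3.25
ee_pos: [0.43, -0.3394, 0.2059]
tcp_rot: [-179.8, -0.4, -64.7]
wrist_force: [0.0, -0.3, -0.2]
opening: -0.0
```

```bash
python3 - <<'E'
from h import *
c=snap('wrist','w2'); o=c['o']; print(o['ee_pos'],o['tcp_rot'],o['opening'])
E
```

```text
[ 0.43003376 -0.33940416  0.20592096] [-179.81382303   -0.37266427  -64.73632404] -2.711002296281822e-05
```

View pics/w2.png

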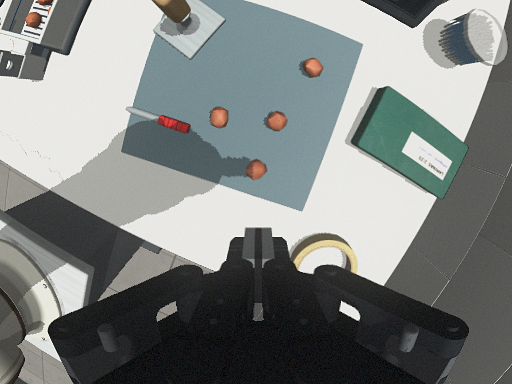

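The grasp closed on nothing and the lump is now at pixel (257,169). I'll re-measure.

```bash
python3 - <<'E'
from h import *
c=snap('wrist','w3'); o=c['o']
b,m=blobs(c['bgr'],(0,90,60),(14,255,255),60)
for q in b: print(q[0],q[1],q[2],onz(c,q[0],.0135).round(4))
t=snap('top','top3')
b,m=blobs(t['bgr'],(0,90,60),(14,255,255),20)
for q in b[3:]: print(q[0],onz(t,q[0],.0135).round(4))
print(proj(c,o['ee_pos']), 'tips seen ~ (258,230)')
E
```

```text
[32.8 18.3] 191 [25 11 16 16] [[0.5037 0.0696 0.0135]]
[314.1  66.1] 275 [305  57  20  20] [[ 0.5741 -0.3457  0.0135]]
[219.5 116.5] 304 [211 107  18  20] [[ 0.4686 -0.2696  0.0135]]
[277.5 120.3] 286 [268 111  20  20] [[ 0.4939 -0.3348  0.0135]]
[173.1 123. ] 286 [158 115  32  18] [[ 0.4383 -0.2195  0.0135]]
[256.7 169.3] 290 [247 160  21  20] [[ 0.4287 -0.3379  0.0135]]
[201.5 173.3] [[0.5392 0.0475 0.0135]]
[213.2 179.4] [[0.5212 0.0122 0.0135]]
[199.5 185.6] [[0.5022 0.0525 0.0135]]
[330.1 190.6] [[ 0.4913 -0.3354  0.0135]]
[308.2 199.1] [[ 0.4654 -0.2702  0.0135]]
[290.9 209.3] [[ 0.4347 -0.2189  0.0135]]
[331.4 212.7] [[ 0.4259 -0.3382  0.0135]]
[[258.49341773 226.64246085]] tips seen ~ (258,230)
```

send_rows([
  [0.6, 0, 0, 0, 0],
  [0.6, 0, 0, 0, 0],
  [0.6, 0, 0, 0, 0],
  [0.6, 0, 0, 0, 0],
])

```text
time: 3.9
ee_pos: [0.4286, -0.3384, 0.2009]
tcp_rot: [180.0, 0.0, -64.7]
wrist_force: [-0.7, -0.6, -0.4]
opening: 0.034
```

```bash
python3 - <<'E'
from h import *
c=snap('wrist','w4',(190,190,330,290),5); o=c['o']; print(o['opening'])
T=R.from_euler('xyz',o['tcp_rot'],degrees=True).as_matrix()
h=o['opening']/2
for dz in [0,-5,-10,-15,-20]: print(dz,proj(c,o['ee_pos']+T@np.array([h,0,dz/1e3])).round(1),proj(c,o['ee_pos']+T@np.array([h,-.011,dz/1e3])).round(1))
E
```

```text
0.03395140422460279
0 [[286.  226.6]] [[286.5 209.7]]
-5 [[286.7 229.6]] [[287.3 212.4]]
-10 [[287.5 232.9]] [[288.1 215.3]]
-15 [[288.3 236.3]] [[289.  218.3]]
-20 [[289.1 239.9]] [[289.9 221.5]]
```

View pics/w4.png

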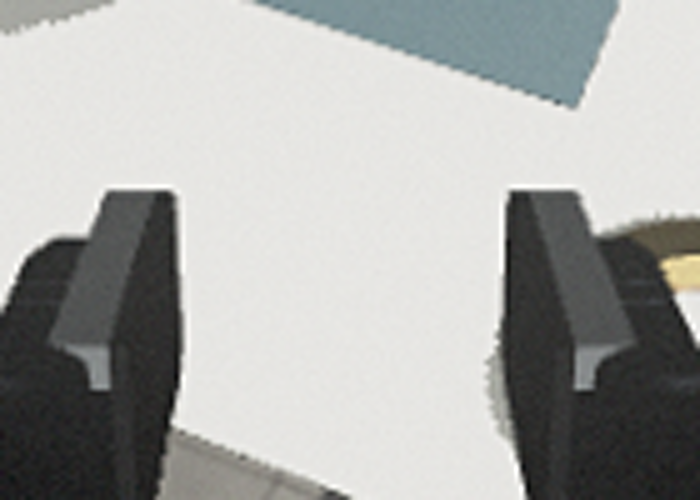

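send_rows([
  [0.5, 0, 0, -60, 0],
  [0.5, 0, 0, -120, 0],
  [0.5, 0, 0, -170, 0],
  [0.5, 0, 0, -190, 0],
  [0.5, 0, 0, -195, 0],
  [0.5, 0, 0, -197, 0],
  [0.5, 0, 0, -197, 0],
  [0.5, 0, 0, -197, 0],
])

```text
time: 4.95
ee_pos: [0.4291, -0.3388, 0.0051]
tcp_rot: [-180.0, -0.1, -64.7]
wrist_force: [0.2, 0.5, -0.1]
opening: 0.0424
```

```bash
python3 - <<'E'
from h import *
c=snap('wrist','w5',(130,100,390,300),3); o=c['o']; print(o['opening'],o['ee_pos'],o['wrist_force'])
s=snap('side','s5',(230,140,350,230),6)
E
```

```text
0.04243566200974713 [ 0.42914431 -0.3387977   0.00507757] [ 0.17112163  0.51050241 -0.11054624]
```

View pics/w5.png

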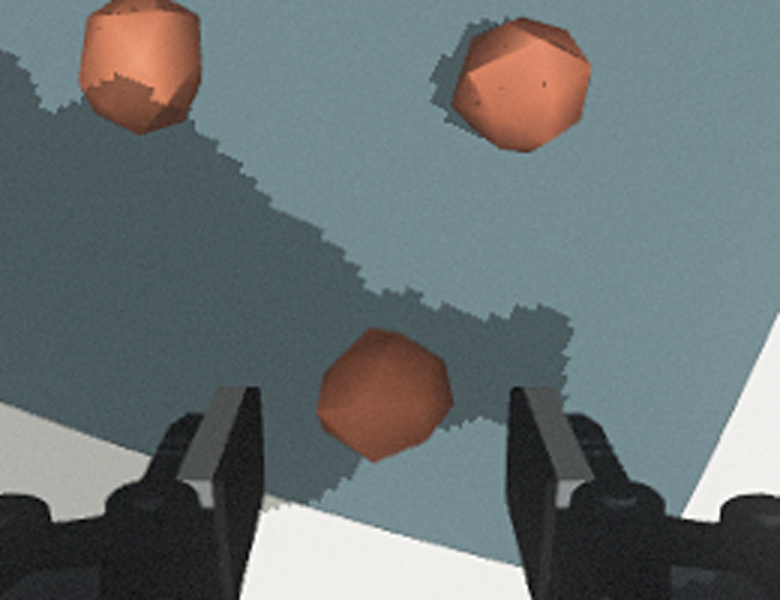

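View pics/s5.png

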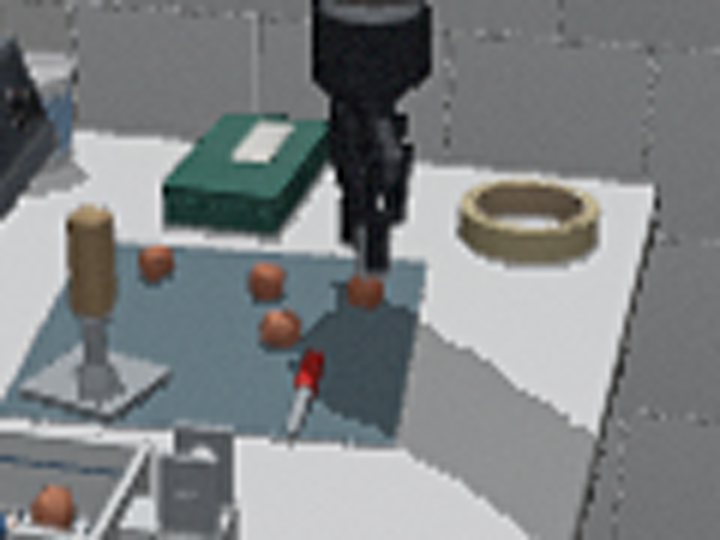

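```bash
python3 - <<'E'
from h import *
s=bot.camera('side'); o=bot.get_obs()
T=R.from_euler('xyz',o['tcp_rot'],degrees=True).as_matrix()
for x in (-.021,-.03,.021,.03):
  for y in (-.011,.011):
    for dz in (0,-.028): 
      p=proj(s,o['ee_pos']+T@np.array([x,y,dz]))[0]; print(x,y,dz,p.round(1),((p-[230,140])*6).round())
E
```

```text
-0.021 -0.011 0 [287.8 192.1] [347. 313.]
-0.021 -0.011 -0.028 [288.  185.6] [348. 274.]
-0.021 0.011 0 [293.4 191.7] [380. 310.]
-0.021 0.011 -0.028 [293.6 185.2] [381. 271.]
-0.03 -0.011 0 [288.4 193.1] [350. 319.]
-0.03 -0.011 -0.028 [288.5 186.6] [351. 279.]
-0.03 0.011 0 [293.9 192.7] [383. 316.]
-0.03 0.011 -0.028 [294.1 186.1] [385. 277.]
0.021 -0.011 0 [285.5 187.6] [333. 285.]
0.021 -0.011 -0.028 [285.6 181.2] [334. 247.]
0.021 0.011 0 [290.8 187.2] [365. 283.]
0.021 0.011 -0.028 [291.  180.8] [366. 245.]
0.03 -0.011 0 [285.  186.6] [330. 280.]
0.03 -0.011 -0.028 [285.1 180.3] [331. 242.]
0.03 0.011 0 [290.3 186.2] [362. 277.]
0.03 0.011 -0.028 [290.5 179.9] [363. 239.]
```

send_rows([
  [0.5, -1, 1, -5, 0],
  [0.5, -1, 1, -10, 0],
  [0.5, -1, 1, -15, 0],
  [0.5, -1, 1, -15, 0],
  [0.5, -1, 1, -15, 0],
])

```text
time: 5.72
ee_pos: [0.4277, -0.3375, -0.0109]
tcp_rot: [-180.0, 0.0, -64.7]
wrist_force: [0.1, 0.4, 0.3]
opening: 0.0424
```

```bash
python3 - <<'E'
from h import *
s=snap('side','s6',(230,140,350,230),6); o=s['o'];print(o['opening'],o['ee_pos'],o['wrist_force'])
E
```

```text
0.042430141005496566 [ 0.4276943  -0.33745795 -0.01089113] [0.0983233  0.4243472  0.32375071]
```

View pics/s6.png

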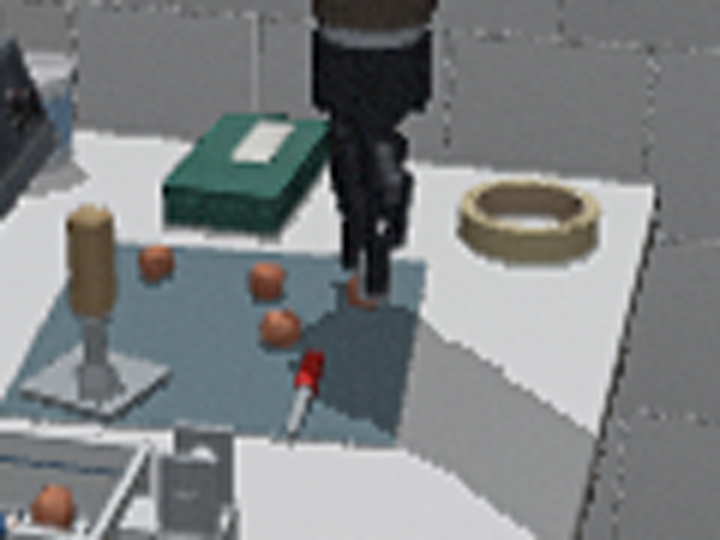

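send_rows([
  [0.5, 0, 0, -5, 0],
  [0.5, 0, 0, -10, 0],
  [0.5, 0, 0, -10, 0],
  [1, 0, 0, -10, 0],
  [1, 0, 0, -10, 0],
  [1, 0, 0, -10, 0],
  [1, 0, 0, -10, 0],
  [1, 0, 0, -10, 0],
])

```text
time: 6.78
ee_pos: [0.4278, -0.3375, -0.0208]
tcp_rot: [-180.0, -0.0, -64.7]
wrist_force: [-0.2, -0.0, 2.3]
opening: 0.0234
```

send_rows([
  [1, 0, 0, 50, 0],
  [1, 0, 0, 110, 0],
  [1, 0, 20, 170, 0],
  [1, 5, 70, 205, -5],
  [1, 10, 130, 205, -10],
  [1, 15, 190, 205, -15],
  [1, 20, 250, 205, -20],
  [1, 25, 310, 205, -25],
  [1, 30, 350, 205, -25],
  [1, 30, 350, 205, -25],
])

```text
time: 8.02
ee_pos: [0.4578, 0.0086, 0.184]
tcp_rot: [180.0, 0.3, -89.0]
wrist_force: [-0.2, -0.2, 0.1]
opening: 0.0235
```

send_rows([
  [1, 0, 0, 0, 0],
  [1, 0, 0, 0, 0],
])

```text
time: 8.28
ee_pos: [0.4577, 0.0057, 0.184]
tcp_rot: [180.0, 0.3, -89.4]
wrist_force: [-0.4, -0.5, -0.4]
opening: 0.0235
```

```bash
python3 - <<'E'
from h import *
c=snap('wrist','w7'); o=c['o'];print(o['opening'],o['ee_pos'],o['tcp_rot'],o['wrist_force'])
c=snap('top','t7',(140,110,270,230),6)
E
```

```text
0.023468016007709765 [0.45768452 0.00573504 0.184041  ] [179.99437881   0.25298613 -89.40895225] [-0.40191013 -0.53331112 -0.35589759]
```

View pics/w7.png

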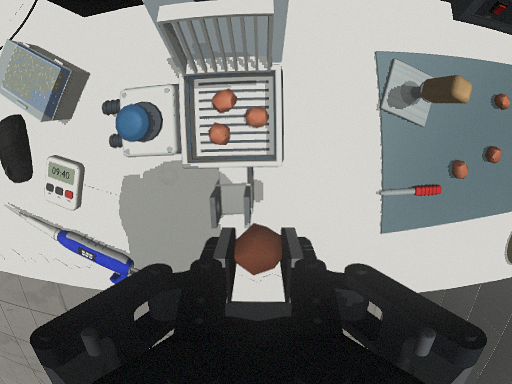

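```bash
python3 - <<'E'
from h import *
c=snap('wrist','w8',(90,50,300,235),3.8); o=c['o'];print(o['opening'],o['ee_pos'],o['tcp_rot'])
import pickle; pickle.dump(c,open('w8.pkl','wb'))
E
```

```text
0.02364129671423312 [0.45768938 0.0057434  0.18409151] [179.99764534   0.25411306 -89.4041101 ]
```

View pics/w8.png

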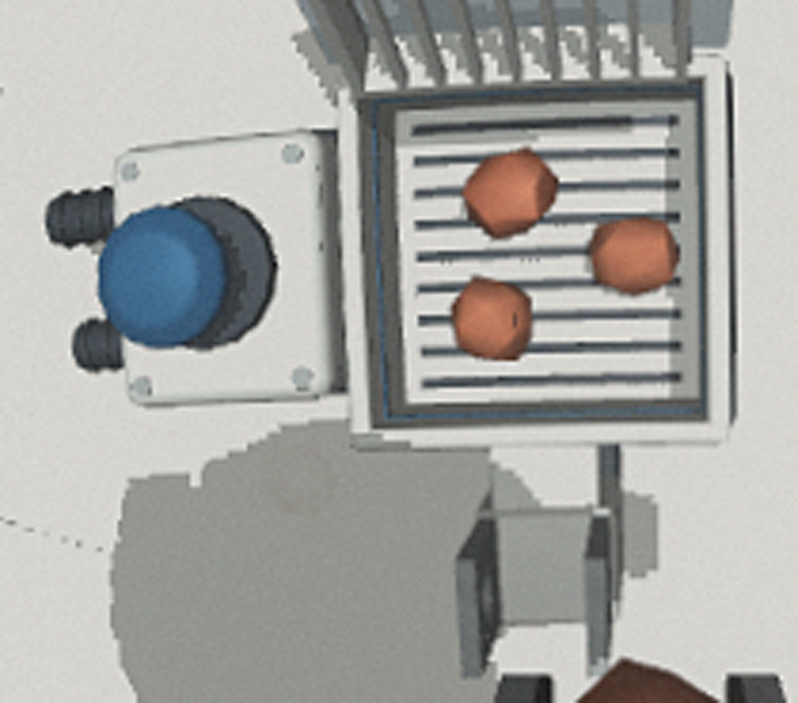

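```bash
python3 - <<'E'
from h import *
import pickle; c=pickle.load(open('w8.pkl','rb'))
f=lambda l: np.array(l)/3.8+[90,50]
P=onz(c,f([[358,97],[705,80],[708,420],[372,425]]),.068); print(P.round(4),P.mean(0)); 
print('edges',[np.linalg.norm(P[i]-P[(i+1)%4]).round(4) for i in range(4)],[np.degrees(np.arctan2(*(P[(i+1)%4]-P[i])[[1,0]])).round(1) for i in range(4)])
Q=onz(c,f([[727,57],[730,443],[352,448]]),.068); print(Q.round(4), (Q[0]+Q[2])/2)
F=onz(c,f([[397,112],[680,105],[680,398],[405,405]]),.022);print(F.round(4))
print('cheeks top',onz(c,f([[457,558],[482,676],[587,558],[606,660]]),.1).round(4))
print('lumps',onz(c,f([[511,192],[635,256],[492,318]]),.034).round(4))
print('primer',onz(c,f([[162,277]]),.09).round(4))
E
```

```text
[[ 0.5637  0.0795  0.068 ]
 [ 0.5668 -0.0083  0.068 ]
 [ 0.4799 -0.0105  0.068 ]
 [ 0.4781  0.077   0.068 ]] [0.52213349 0.03440284 0.068     ]
edges [np.float64(0.0879), np.float64(0.0869), np.float64(0.0875), np.float64(0.0856)] [np.float64(-88.0), np.float64(-178.6), np.float64(91.2), np.float64(1.7)]
[[ 0.5729 -0.0138  0.068 ]
 [ 0.474  -0.0164  0.068 ]
 [ 0.472   0.0827  0.068 ]] [0.52246913 0.03445075 0.068     ]
[[ 0.5647  0.0793  0.022 ]
 [ 0.5657 -0.0036  0.022 ]
 [ 0.479  -0.0048  0.022 ]
 [ 0.4765  0.0778  0.022 ]]
cheeks top [[0.4516 0.0498 0.1   ]
 [0.4216 0.0448 0.1   ]
 [0.452  0.0189 0.1   ]
 [0.4264 0.0144 0.1   ]]
lumps [[0.5393 0.0438 0.034 ]
 [0.5211 0.0089 0.034 ]
 [0.5034 0.0493 0.034 ]]
primer [[0.5197 0.1252 0.09  ]]
```

```bash
python3 - <<'E'
from h import *
o=bot.get_obs(); print(o['q'].round(1),o['ee_pos'],o['time'])
E
```

```text
[  0.6  -8.   -4.7  93.3   0.3 179.9] [0.45770312 0.00587547 0.18408599] 8.425
```

send_rows([
  [1, 4, 0, 0, 10.5],
  [1, 8, 0, 0, 21],
  [1, 12, 0, 0, 31.5],
  [1, 16, 0, 0, 42],
  [1, 20, 0, 0, 52.5],
  [1, 24, 0, 0, 63],
  [1, 28, 0, 0, 73.5],
  [1, 32, 0, 0, 84],
  [1, 36, 0, 0, 94.5],
  [1, 39, 0, 0, 105],
])

```text
time: 9.68
ee_pos: [0.4969, 0.0061, 0.184]
tcp_rot: [180.0, 0.3, 16.0]
wrist_force: [0.7, 0.7, 0.4]
opening: 0.0236
```

send_rows([
  [1, 0, 0, 0, 10],
  [1, 0, 0, 0, 20],
  [1, 0, 0, 0, 30],
  [1, 0, 0, 0, 40],
  [1, 0, 0, 0, 50],
  [1, 0, 0, 0, 60],
  [1, 0, 0, 0, 70],
  [1, 0, 0, 0, 76],
  [1, 0, 0, 0, 76],
  [1, 0, 0, 0, 76],
])

```text
time: 10.92
ee_pos: [0.4967, 0.0063, 0.1841]
tcp_rot: [180.0, 0.3, 91.5]
wrist_force: [0.1, 0.3, 0.3]
opening: 0.0234
```

```bash
python3 - <<'E'
from h import *
c=snap('wrist','w9'); o=c['o']; print(o['q'].round(1),o['ee_pos'],o['tcp_rot'],o['time'],o['opening'])
import pickle; pickle.dump(c,open('w9.pkl','wb'))
E
```

```text
[ 0.9 -2.7  0.2 92.9 -0.3 -0.6] [0.49673634 0.00634941 0.18407205] [179.99982022   0.2621428   91.5398538 ] 10.925 0.023357237139457004
```

View pics/w9.png

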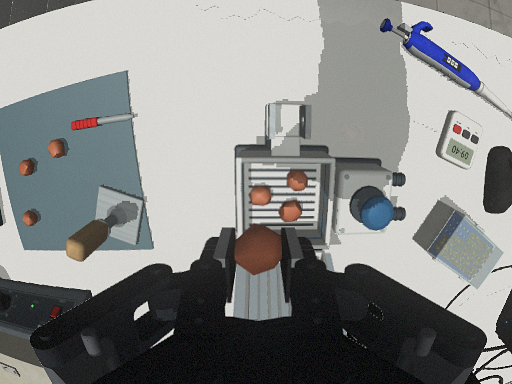

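send_rows([
  [1, 0, 12, -50, 0],
  [1, 0, 12, -100, 0],
  [1, 0, 12, -135, 0],
  [1, 0, 12, -155, 0],
  [1, 0, 12, -168, 0],
  [1, 0, 12, -168, 0],
  [0.66, 0, 12, -168, 0],
  [0.66, 0, 12, -168, 0],
  [0.66, 0, 12, -168, 0],
])

```text
time: 12.1
ee_pos: [0.4971, 0.0186, 0.0167]
tcp_rot: [179.9, 0.3, 91.7]
wrist_force: [0.5, 0.5, 0.3]
opening: 0.0287
```

```bash
python3 - <<'E'
from h import *
c=snap('wrist','w10'); o=c['o']; print(o['ee_pos'],o['tcp_rot'],o['time'],o['opening'],o['wrist_force'])
E
```

```text
[0.49710296 0.01862492 0.01668044] [179.94406873   0.26213504  91.70237956] 12.1 0.028724569184520564 [0.53230181 0.48733439 0.29980458]
```

View pics/w10.png

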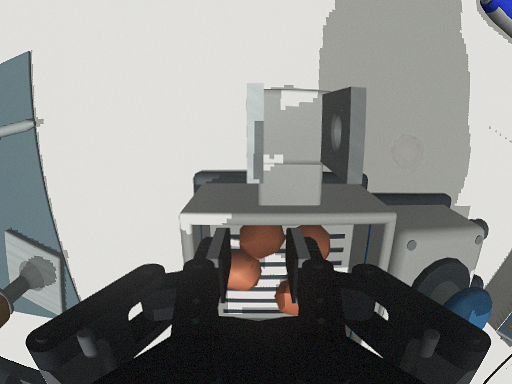

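send_rows([
  [0.5, 0, 0, 60, 0],
  [0.5, 0, 0, 115, 0],
  [0.5, 0, -20, 165, 0],
  [0.5, -5, -70, 175, 0],
  [0.5, -10, -125, 175, 0],
  [0.5, -15, -180, 175, 0],
  [0.5, -20, -235, 165, 0],
  [0.5, -28, -280, 130, 0],
  [0.5, -28, -288, 80, 0],
  [0.5, -28, -288, 45, 0],
])

```text
time: 13.4
ee_pos: [0.4678, -0.2702, 0.0589]
tcp_rot: [-179.9, 0.2, 91.6]
wrist_force: [0.0, 0.3, 0.8]
opening: 0.0426
```

```bash
python3 - <<'E'
from h import *
c=snap('wrist','w11'); o=c['o']; print(o['ee_pos'],o['tcp_rot'],o['time'],o['opening'])
b,m=blobs(c['bgr'],(0,90,60),(14,255,255),60)
for q in b: print(q[0],q[1],q[2],onz(c,q[0],.0135).round(4))
t=snap('top','top11',(150,130,260,220),6)
E
```

```text
[ 0.46779531 -0.27016124  0.05887978] [-179.92757988    0.22096479   91.5959982 ] 13.4 0.04257978489496657
[323.8 164. ] 765 [297 155  54  19] [[ 0.4373 -0.221   0.0135]]
[257.5 201.5] 737 [244 185  29  34] [[ 0.4679 -0.2696  0.0135]]
[176.6 229.4] 613 [163 216  28  28] [[ 0.4934 -0.334   0.0135]]
```

View pics/top11.png

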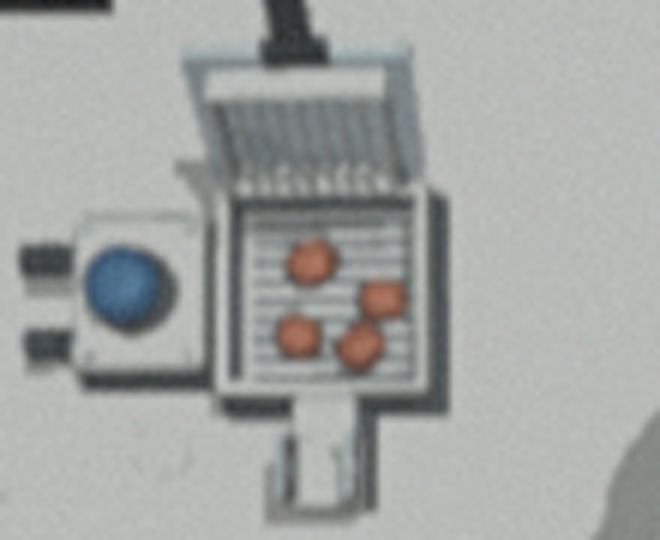

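Lump 1 is in the cell at about (358,345) in the crop, with all four in one layer. Next is the second lump.

send_rows([
  [0.5, 0, 0, -40, 0],
  [0.5, 0, 0, -70, 0],
  [0.5, 0, 0, -81, 0],
  [0.5, 0, 0, -81, 0],
  [1, 0, 0, -81, 0],
  [1, 0, 0, -81, 0],
  [1, 0, 0, -81, 0],
  [1, 0, 0, -81, 0],
  [1, 0, 0, -50, 0],
  [1, 0, 0, 0, 0],
])

```text
time: 14.75
ee_pos: [0.4678, -0.2689, 0.0612]
tcp_rot: [-179.9, 0.2, 91.7]
wrist_force: [1.1, 0.5, -0.0]
opening: 0.0207
```

send_rows([
  [1, 5, 20, 50, 0],
  [1, 15, 75, 70, 0],
  [1, 25, 135, 70, 0],
  [1, 35, 195, 70, 0],
  [1, 45, 255, 70, 0],
  [1, 55, 310, 60, 0],
  [1, 55, 331, 30, 0],
  [1, 55, 331, -10, 0],
  [1, 55, 331, -18, 0],
  [1, 55, 331, -18, 0],
])

```text
time: 16.0
ee_pos: [0.5239, 0.0614, 0.0439]
tcp_rot: [180.0, 0.3, 91.7]
wrist_force: [-0.9, -1.3, 1.4]
opening: 0.0206
```

send_rows([
  [1, 0, 0, 0, 0],
  [0.6, 0, 0, 0, 0],
  [0.6, 0, 0, 0, 0],
  [0.6, 0, 0, 0, 0],
  [0.6, 0, 0, 40, 0],
  [0.6, 0, -30, 80, 0],
])

```text
time: 16.75
ee_pos: [0.5234, 0.0324, 0.1238]
tcp_rot: [-179.9, 0.2, 91.8]
wrist_force: [0.7, -0.0, 0.6]
opening: 0.034
```

```bash
python3 - <<'E'
from h import *
c=snap('wrist','w12'); o=c['o']; print(o['ee_pos'],o['tcp_rot'],o['time'],o['opening'],o['wrist_force'])
E
```

```text
[0.5233844  0.03236467 0.1237522 ] [-179.94706098    0.24792426   91.84359473] 16.75 0.03404747924346905 [ 0.74718453 -0.02721391  0.61161435]
```

View pics/w12.png

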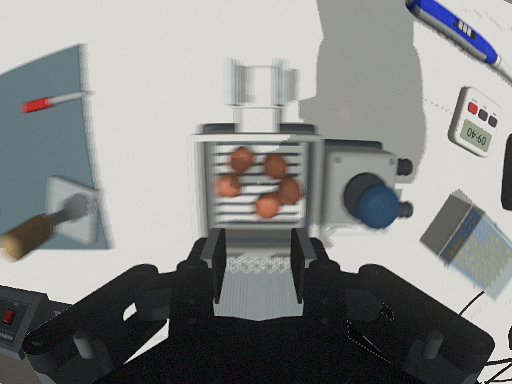

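send_rows([
  [0.5, -5, -40, 20, 0],
  [0.5, -10, -100, 20, 0],
  [0.5, -15, -160, 20, 0],
  [0.5, -20, -220, 20, 0],
  [0.5, -25, -280, 15, 0],
  [0.5, -30, -335, -20, 0],
  [0.5, -30, -366, -60, 0],
  [0.5, -30, -366, -70, 0],
  [0.5, -30, -366, -70, 0],
])

```text
time: 17.92
ee_pos: [0.4934, -0.3338, 0.0526]
tcp_rot: [-179.9, 0.2, 91.7]
wrist_force: [-0.1, -0.1, 0.4]
opening: 0.0428
```

```bash
python3 - <<'E'
from h import *
c=snap('wrist','w13'); o=c['o']; print(o['ee_pos'],o['tcp_rot'],o['time'],o['opening'])
b,m=blobs(c['bgr'],(0,90,60),(14,255,255),60)
for q in b: print(q[0],q[1],q[2],onz(c,q[0],.0135).round(4))
t=snap('top','top13',(150,130,370,240),3.6)
E
```

```text
[ 0.49336953 -0.3338442   0.05263533] [-179.94208629    0.20495196   91.690105  ] 17.925 0.042816597913907045
[405.7 138.4] 678 [381 131  50  16] [[ 0.4384 -0.2217  0.0135]]
[254.8 205.6] 807 [240 190  31  32] [[ 0.4948 -0.3352  0.0135]]
[239.9 295.6] 629 [226 282  29  28] [[ 0.5753 -0.3457  0.0135]]
```

View pics/top13.png

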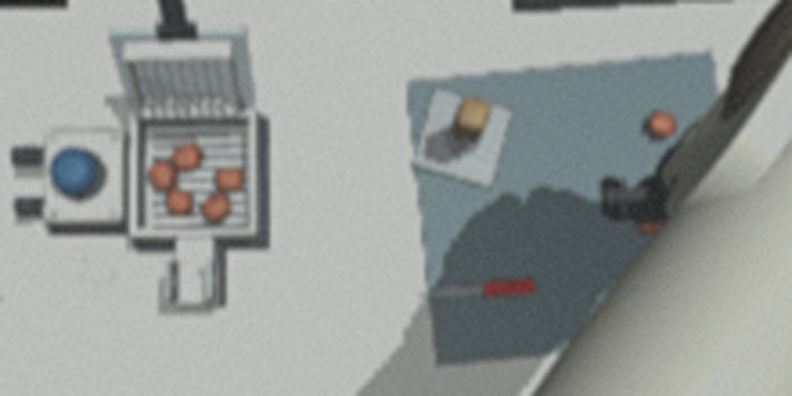

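The top view shows five lumps in the cell in one layer, with the back row free. I'll pick the third lump.

send_rows([
  [0.5, 1, -1, -40, 0],
  [0.5, 1, -1, -66, 0],
  [0.5, 1, -1, -74, 0],
  [0.5, 1, -1, -74, 0],
  [1, 1, -1, -74, 0],
  [1, 1, -1, -74, 0],
  [1, 1, -1, -74, 0],
  [1, 1, -1, -74, 0],
  [1, 1, -1, -40, 0],
  [1, 0, 0, 10, 0],
])

```text
time: 19.27
ee_pos: [0.4929, -0.334, 0.0632]
tcp_rot: [-179.9, 0.2, 91.7]
wrist_force: [0.7, -1.1, -0.1]
opening: 0.0211
```

send_rows([
  [1, 5, 20, 50, 0],
  [1, 12, 75, 70, 0],
  [1, 20, 135, 70, 0],
  [1, 28, 195, 70, 0],
  [1, 36, 255, 70, 0],
  [1, 44, 310, 60, 0],
  [1, 47, 343, 30, 0],
  [1, 47, 343, -5, 0],
  [1, 47, 343, -14, 0],
  [1, 47, 343, -14, 0],
])

```text
time: 20.52
ee_pos: [0.5407, 0.0083, 0.0496]
tcp_rot: [180.0, 0.3, 91.7]
wrist_force: [0.3, -0.1, -0.4]
opening: 0.0214
```

send_rows([
  [1, 0, 0, 0, 0],
  [0.6, 0, 0, 0, 0],
  [0.6, 0, 0, 0, 0],
  [0.6, 0, 0, 0, 0],
  [0.6, 0, 0, 40, 0],
  [0.6, -10, 0, 80, 0],
  [0.6, -10, 0, 80, 0],
])

```text
time: 21.4
ee_pos: [0.532, 0.0086, 0.1326]
tcp_rot: [179.7, 0.3, 91.7]
wrist_force: [-0.8, -1.0, -1.3]
opening: 0.0339
```

```bash
python3 - <<'E'
from h import *
c=snap('wrist','w14'); o=c['o']; print(o['ee_pos'],o['tcp_rot'],o['time'],o['opening'],o['wrist_force'])
E
```

```text
[0.53198949 0.00864381 0.13260763] [179.69054573   0.26443237  91.70724586] 21.4 0.03393896331993801 [-0.81910535 -1.03995512 -1.28334394]
```

View pics/w14.png

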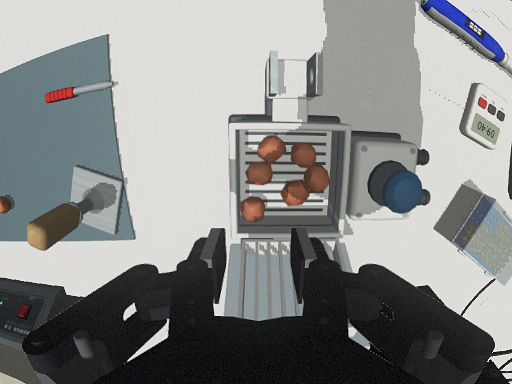

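Six lumps are in the cell, with the newest at (253,209). The last one is still on the mat.

send_rows([
  [0.5, 0, -40, 20, 0],
  [0.5, 5, -100, 20, 0],
  [0.5, 15, -160, 20, 0],
  [0.5, 25, -220, 20, 0],
  [0.5, 35, -280, 10, 0],
  [0.5, 43, -335, -20, 0],
  [0.5, 43, -354, -60, 0],
  [0.5, 43, -354, -70, 0],
  [0.5, 43, -354, -70, 0],
])

```text
time: 22.58
ee_pos: [0.5732, -0.3444, 0.0582]
tcp_rot: [-179.9, 0.2, 91.7]
wrist_force: [-0.1, 0.2, 0.4]
opening: 0.0427
```

```bash
python3 - <<'E'
from h import *
c=snap('wrist','w15'); o=c['o']; print(o['ee_pos'],o['tcp_rot'],o['time'],o['opening'])
b,m=blobs(c['bgr'],(0,90,60),(14,255,255),60)
for q in b: print(q[0],q[1],q[2],onz(c,q[0],.0135).round(4))
E
```

```text
[ 0.57322983 -0.34436711  0.05818505] [-179.89916074    0.1835273    91.72561311] 22.575 0.04271794364960095
[417.5  42.1] 621 [394  33  47  20] [[ 0.4392 -0.2216  0.0135]]
[254.8 203.9] 751 [240 188  32  32] [[ 0.575  -0.3458  0.0135]]
```

send_rows([
  [0.5, 1, -1, -40, 0],
  [0.5, 1, -1, -70, 0],
  [0.5, 1, -1, -79, 0],
  [0.5, 1, -1, -79, 0],
  [1, 1, -1, -79, 0],
  [1, 1, -1, -79, 0],
  [1, 1, -1, -79, 0],
  [1, 1, -1, -79, 0],
  [1, 1, -1, -45, 0],
  [1, 0, 0, 10, 0],
])

```text
time: 23.88
ee_pos: [0.5728, -0.3449, 0.0688]
tcp_rot: [-179.9, 0.2, 91.7]
wrist_force: [0.6, -1.3, 0.7]
opening: 0.0224
```

send_rows([
  [1, 0, 0, 60, 0],
  [1, 0, 25, 100, 0],
  [1, -5, 85, 100, 0],
  [1, -10, 145, 100, 0],
  [1, -15, 205, 100, 0],
  [1, -20, 265, 100, 0],
  [1, -25, 325, 95, 0],
  [1, -29, 380, 60, 0],
  [1, -29, 409, 20, 0],
  [1, -29, 409, -14, 0],
])

```text
time: 25.12
ee_pos: [0.5446, 0.0659, 0.0545]
tcp_rot: [179.9, 0.2, 91.9]
wrist_force: [-1.1, -0.9, 0.1]
opening: 0.0224
```

send_rows([
  [1, 0, 0, -2, 0],
  [1, 0, 0, -2, 0],
  [0.6, 0, 0, -2, 0],
  [0.6, 0, 0, -2, 0],
  [0.6, 0, 0, -2, 0],
  [0.6, 0, 0, 40, 0],
  [0.6, -10, -30, 80, 0],
  [0.6, -10, -30, 80, 0],
])

```text
time: 26.12
ee_pos: [0.536, 0.0325, 0.1388]
tcp_rot: [179.7, 0.3, 91.6]
wrist_force: [-0.3, -0.0, -0.8]
opening: 0.0342
```

```bash
python3 - <<'E'
from h import *
c=snap('wrist','w16'); o=c['o']; print(o['ee_pos'],o['tcp_rot'],o['time'],o['opening'],o['wrist_force'])
snap('side','s16',(180,150,300,270),5)
E
```

```text
[0.53601861 0.03249492 0.13882532] [179.67558696   0.26570029  91.61212534] 26.125 0.03420044507602562 [-0.2707451  -0.00667725 -0.79877362]
```

View pics/w16.png

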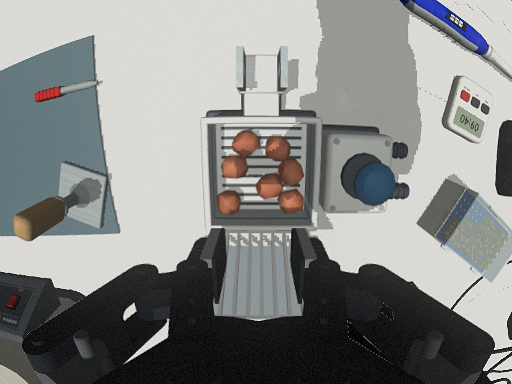

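View pics/s16.png

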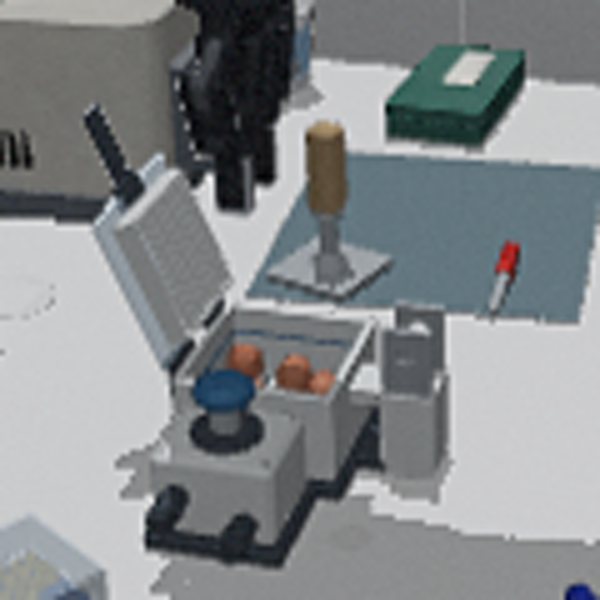

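All seven lumps lie in one layer in the cell. Next I'll measure the tamper.

send_rows([
  [0, 0, -40, 30, 0],
  [0, -10, -95, 40, 0],
  [0, -20, -150, 40, 0],
  [0, -30, -195, 40, 0],
  [0, -30, -195, 40, 0],
  [0, -30, -195, 40, 0],
  [0, -30, -195, 40, 0],
])

```text
time: 27.1
ee_pos: [0.5049, -0.1602, 0.1745]
tcp_rot: [-180.0, 0.2, 91.8]
wrist_force: [-0.1, -0.1, -1.0]
opening: 0.0854
```

```bash
python3 - <<'E'
from h import *
import pickle
c=snap('wrist','w17',(150,60,390,240),3.3); o=c['o']; print(o['ee_pos'],o['tcp_rot'],o['time'],o['opening'],o['wrist_force'])
pickle.dump(c,open('w17.pkl','wb'))
E
```

```text
[ 0.50494884 -0.16019465  0.17454406] [-179.95987234    0.23507675   91.79410778] 27.1 0.08535777385386142 [-0.14024655 -0.12935707 -0.96179846]
```

View pics/w17.png

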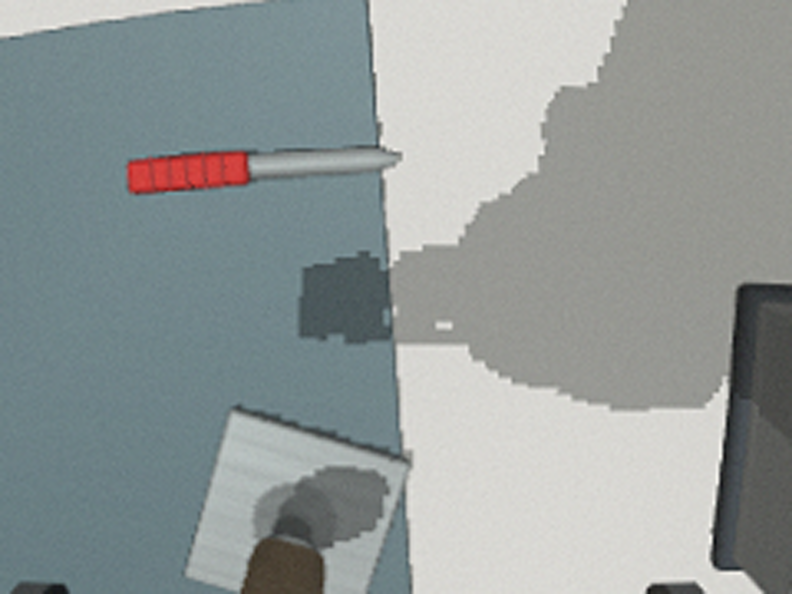

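```bash
python3 - <<'E'
from h import *
import pickle; c=pickle.load(open('w17.pkl','rb'))
f=lambda l: np.array(l)/3.3+[150,60]
P=onz(c,f([[234,408],[410,458],[186,575]]),.011); print(P.round(4)); a=P[1]-P[0]; b=P[2]-P[0]
print(np.linalg.norm(a),np.linalg.norm(b),np.degrees(np.arctan2(a[1],a[0])),np.degrees(np.arctan2(b[1],b[0])), (P[1]+P[2])/2)
t=snap('top','t17')
Q=onz(t,np.array([[440,153],[515,170],[495,243],[425,222]])/3.4+[140,110],.011); print(Q.round(4),Q.mean(0))
print('pin',onz(c,f([[188,172],[400,157],[249,167],[129,177]]),.009).round(4))
E
```

```text
[[ 0.5207 -0.2023  0.011 ]
 [ 0.537  -0.1397  0.011 ]
 [ 0.5853 -0.2208  0.011 ]]
0.06471271557648843 0.06716531041036897 75.44879590405947 -15.98851810221459 [ 0.56112427 -0.18022168  0.011     ]
[[ 0.5974 -0.155   0.011 ]
 [ 0.5828 -0.2213  0.011 ]
 [ 0.5176 -0.2035  0.011 ]
 [ 0.5356 -0.142   0.011 ]] [ 0.55835926 -0.18044266  0.011     ]
pin [[ 0.4385 -0.2194  0.009 ]
 [ 0.4319 -0.1473  0.009 ]
 [ 0.4367 -0.1983  0.009 ]
 [ 0.4402 -0.2402  0.009 ]]
```

send_rows([
  [0, 30, -10, 0, -8],
  [0, 56, -20, 0, -16.5],
  [0, 56, -20, 0, -16.5],
  [0, 56, -20, 0, -16.5],
  [0, 56, -20, -40, -16.5],
  [0, 56, -20, -80, -16.5],
  [0, 56, -20, -110, -16.5],
  [0, 56, -20, -127, -16.5],
  [0, 56, -20, -127, -16.5],
  [0, 56, -20, -127, -16.5],
])

```text
time: 28.45
ee_pos: [0.5614, -0.1815, 0.0497]
tcp_rot: [179.9, 0.3, 75.2]
wrist_force: [-0.0, -0.4, 1.2]
opening: 0.0851
```

```bash
python3 - <<'E'
from h import *
c=snap('wrist','w18'); o=c['o']; print(o['ee_pos'],o['tcp_rot'],o['time'],o['opening'],o['wrist_force'])
snap('side','s18',(200,120,340,240),5)
E
```

```text
[ 0.56135926 -0.1815309   0.04969169] [179.88272492   0.26833655  75.22647385] 28.45 0.08512813352111652 [-0.02122982 -0.39456081  1.17972371]
```

View pics/w18.png

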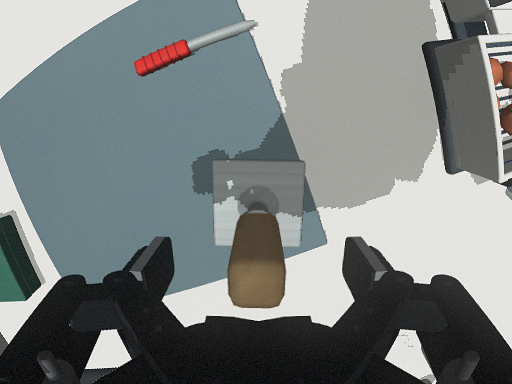

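View pics/s18.png

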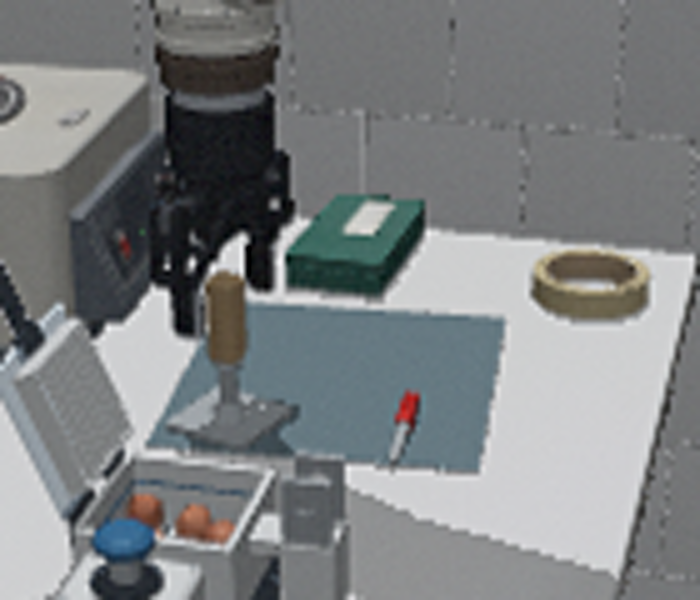

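send_rows([
  [0, 0, 0, -6, 0],
  [0, 0, 0, -12, 0],
  [0, 0, 0, -12, 0],
  [1, 0, 0, -12, 0],
  [1, 0, 0, -12, 0],
  [1, 0, 0, -12, 0],
  [1, 0, 0, -12, 0],
  [1, 0, 0, -12, 0],
  [1, 0, 0, -12, 0],
  [1, 0, 0, -12, 0],
], squeeze=80)

```text
time: 29.8
ee_pos: [0.5609, -0.1815, 0.0364]
tcp_rot: [180.0, 0.3, 75.2]
wrist_force: [-0.8, -1.4, 3.3]
opening: 0.0232
```

```bash
python3 - <<'E'
from h import *
c=snap('wrist','w19'); o=c['o']; print(o['ee_pos'],o['tcp_rot'],o['time'],o['opening'],o['wrist_force'])
snap('side','s19',(200,120,340,240),5)
E
```

```text
[ 0.56089784 -0.18152741  0.03636562] [179.96723637   0.2718943   75.20101235] 29.8 0.023215946980551117 [-0.82559123 -1.39051166  3.26722108]
```

View pics/s19.png

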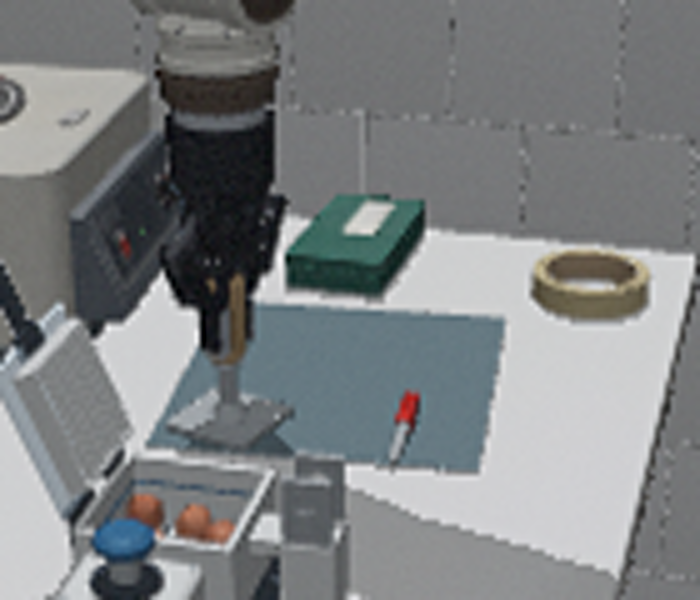

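send_rows([
  [1, 0, 0, 25, 0],
  [1, 0, 0, 70, 0],
  [1, -10, 10, 110, 4],
  [1, -25, 50, 112, 8],
  [1, -39, 100, 112, 12],
  [1, -39, 150, 112, 16.5],
  [1, -39, 190, 112, 16.5],
  [1, -39, 216, 112, 16.5],
  [1, -39, 216, 112, 16.5],
  [1, -39, 216, 112, 16.5],
])

```text
time: 31.15
ee_pos: [0.5215, 0.0343, 0.1476]
tcp_rot: [-179.9, 0.3, 91.7]
wrist_force: [0.4, 0.0, -2.7]
opening: 0.0234
```

```bash
python3 - <<'E'
from h import *
c=snap('wrist','w20'); o=c['o']; print(o['ee_pos'],o['tcp_rot'],o['time'],o['opening'],o['wrist_force'])
import pickle; pickle.dump(c,open('w20.pkl','wb'))
snap('side','s20',(160,120,320,260),4.5)
E
```

```text
[0.5214746  0.03428458 0.14761619] [-179.9451984     0.27326947   91.71574267] 31.15 0.023364901816514273 [ 0.42346576  0.02165238 -2.70429109]
```

View pics/w20.png

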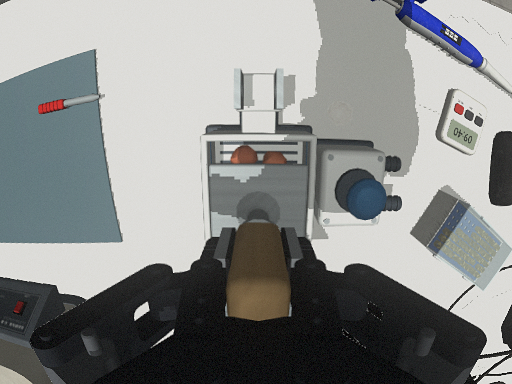

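View pics/s20.png

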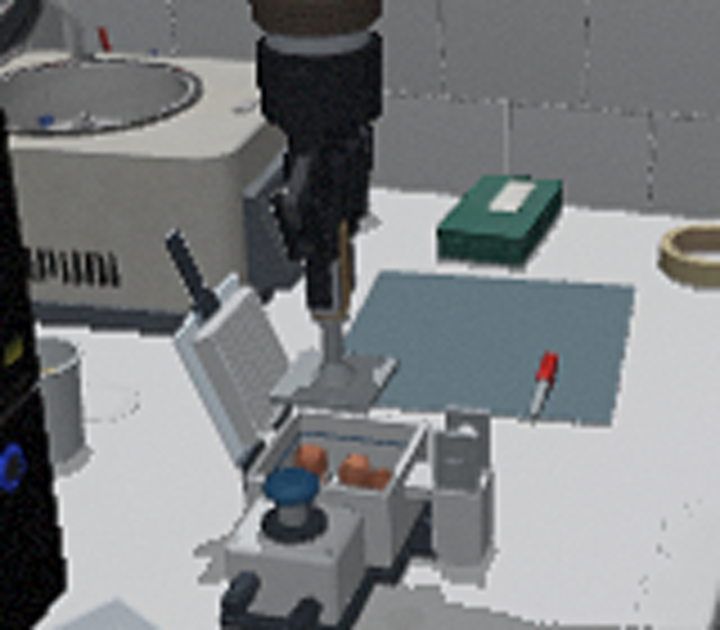

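```bash
python3 - <<'E'
from h import *
import pickle; c=pickle.load(open('w20.pkl','rb'))
cv2.imwrite('pics/w20z.png',cv2.resize(c['bgr'][110:260,180:340],None,fx=5,fy=4,interpolation=cv2.INTER_CUBIC))
print(onz(c,[[209,163],[309,163]],.1226).round(4))
E
```

```text
[[0.4895 0.0013 0.1226]
 [0.4874 0.0684 0.1226]]
```

View pics/w20z.png

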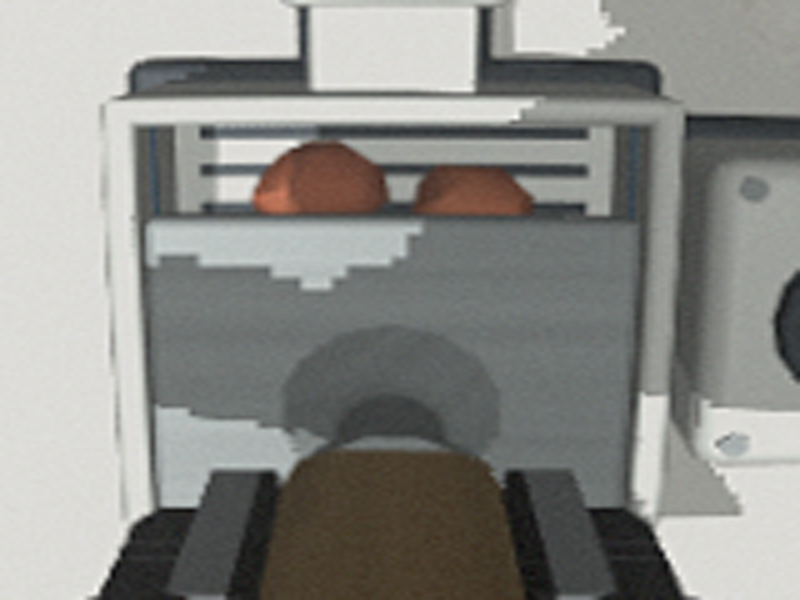

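send_rows([
  [1, 0, 0, -25, 0],
  [1, 0, 0, -45, 0],
  [1, 0, 0, -57, 0],
  [1, 0, 0, -60, 0],
  [1, 0, 0, -62, 0],
  [1, 0, 0, -64, 0],
  [1, 0, 0, -66, 0],
  [1, 0, 0, -66, 0],
])

```text
time: 32.25
ee_pos: [0.5217, 0.0347, 0.0821]
tcp_rot: [180.0, 0.3, 91.7]
wrist_force: [0.9, -0.5, -2.2]
opening: 0.023
```

send_rows([
  [1, 0, 0, -1, 0],
  [1, 0, 0, -2, 0],
  [1, 0, 0, -2, 0],
])

```text
time: 32.62
ee_pos: [0.5217, 0.0346, 0.08]
tcp_rot: [-180.0, 0.3, 91.7]
wrist_force: [0.3, 1.2, -1.7]
opening: 0.0232
```

send_rows([
  [1, 0, 0, -1, 0],
  [1, 0, 0, -2, 0],
  [1, 0, 0, -2, 0],
])

```text
time: 33.0
ee_pos: [0.5221, 0.0346, 0.079]
tcp_rot: [179.9, 0.3, 91.7]
wrist_force: [-1.7, -0.3, 6.4]
opening: 0.0236
```

send_rows([
  [1, 0, 0, -1, 0],
  [1, 0, 0, -2, 0],
  [1, 0, 0, -2, 0],
])

```text
time: 33.38
ee_pos: [0.5223, 0.0345, 0.0785]
tcp_rot: [179.8, 0.3, 91.7]
wrist_force: [-5.2, -0.6, 16.0]
opening: 0.0233
```

send_rows([
  [1, 0, 0, -1, 0],
  [1, 0, 0, -1, 0],
  [1, 0, 0, -1, 0],
])

```text
time: 33.75
ee_pos: [0.5224, 0.0346, 0.0783]
tcp_rot: [179.8, 0.3, 91.7]
wrist_force: [-8.3, 1.1, 21.6]
opening: 0.0233
```

send_rows([
  [1, -4, 0, 10, 0],
  [1, -8, 0, 10, 0],
  [1, -8, 0, 3, 0],
  [1, -8, 0, 0, 0],
  [1, -8, 0, -1, 0],
  [1, -8, 0, -1, 0],
])

```text
time: 34.5
ee_pos: [0.5144, 0.0346, 0.0768]
tcp_rot: [179.8, 0.3, 91.7]
wrist_force: [-7.4, 0.1, 25.4]
opening: 0.023
```

send_rows([
  [1, 4, 0, 10, 0],
  [1, 14, 0, 10, 0],
  [1, 14, 0, 3, 0],
  [1, 14, 0, 0, 0],
  [1, 14, 0, -1, 0],
  [1, 14, 0, -1, 0],
])

```text
time: 35.25
ee_pos: [0.5298, 0.0346, 0.0777]
tcp_rot: [179.6, 0.3, 91.7]
wrist_force: [-9.3, 1.0, 36.2]
opening: 0.0228
```

send_rows([
  [1, 0, 0, 10, 0],
  [1, -7, 0, 60, 0],
  [1, -7, -50, 75, 0],
  [1, -7, -110, 75, 0],
  [1, -7, -130, 75, 0],
  [1, -7, -130, 75, 0],
  [1, -7, -130, 75, 0],
])

```text
time: 36.12
ee_pos: [0.5206, -0.0945, 0.1473]
tcp_rot: [-179.9, 0.2, 91.7]
wrist_force: [0.0, 0.8, -2.3]
opening: 0.023
```

```bash
python3 - <<'E'
from h import *
import pickle
c=snap('wrist','w21',(230,90,420,260),4); o=c['o']; print(o['ee_pos'],o['tcp_rot'],o['time'],o['opening'],o['wrist_force'])
snap('side','s21',(190,180,270,240),9)
pickle.dump(c,open('w21.pkl','wb'))
E
```

```text
[ 0.520578   -0.09450972  0.14731259] [-179.92983991    0.2217063    91.73021443] 36.125 0.022992667205871266 [ 0.04204208  0.7748213  -2.25230731]
```

View pics/w21.png

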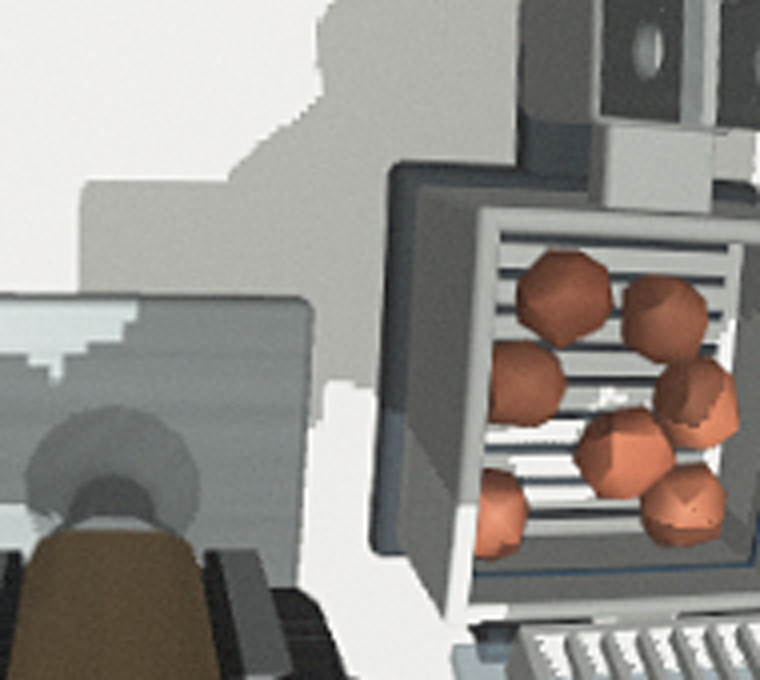

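View pics/s21.png

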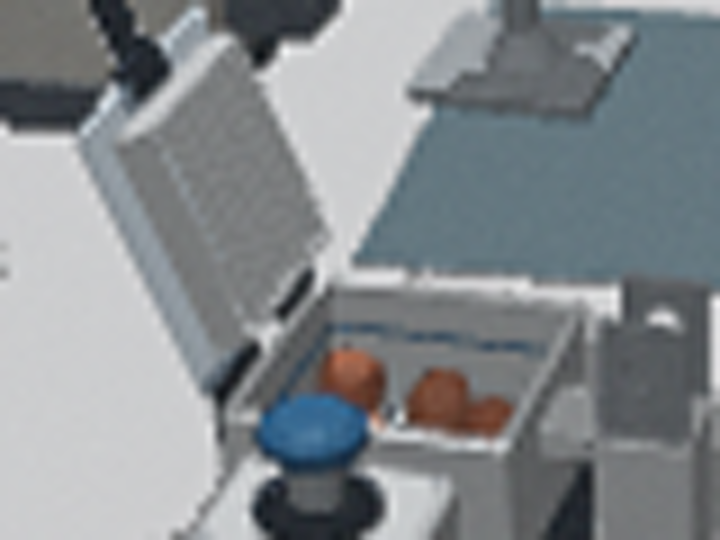

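send_rows([
  [1, 0, 60, 0, 0],
  [1, 1, 115, 0, 0],
  [1, 1, 130, 0, 0],
  [1, 1, 130, -20, 0],
  [1, 1, 130, -50, 0],
  [1, 1, 130, -64, 0],
  [1, 1, 130, -68, 0],
  [1, 1, 130, -71, 0],
  [1, 1, 130, -73, 0],
  [1, 1, 130, -74, 0],
])

```text
time: 37.48
ee_pos: [0.522, 0.0347, 0.0784]
tcp_rot: [179.8, 0.3, 91.7]
wrist_force: [-14.2, 2.1, 27.9]
opening: 0.023
```

send_rows([
  [1, 0, 0, -1, 0],
  [1, 0, 0, -1, 0],
  [1, 0, 0, -1, 0],
])

```text
time: 37.85
ee_pos: [0.5221, 0.0347, 0.0783]
tcp_rot: [179.8, 0.3, 91.7]
wrist_force: [-15.1, 2.7, 29.3]
opening: 0.0233
```

send_rows([
  [1, 0, 0, 10, 0],
  [1, 0, 0, 60, 0],
  [1, 0, -10, 75, 0],
  [1, 5, -60, 75, -4],
  [1, 15, -120, 75, -8],
  [1, 25, -170, 70, -12],
  [1, 39, -210, 50, -16.5],
  [1, 39, -216, 10, -16.5],
  [1, 39, -216, -20, -16.5],
  [1, 39, -216, -29, -16.5],
])

```text
time: 39.1
ee_pos: [0.5594, -0.1817, 0.0417]
tcp_rot: [-179.8, 0.3, 75.2]
wrist_force: [-1.0, 0.5, -1.9]
opening: 0.0232
```

send_rows([
  [1, 0, 0, -3, 0],
  [1, 0, 0, -5, 0],
  [1, 0, 0, -6, 0],
  [1, 0, 0, -6, 0],
])

```text
time: 39.6
ee_pos: [0.561, -0.1814, 0.0387]
tcp_rot: [179.9, 0.3, 75.2]
wrist_force: [-0.6, -0.3, -1.6]
opening: 0.0231
```

send_rows([
  [1, 0, 0, -1, 0],
  [1, 0, 0, -2, 0],
  [1, 0, 0, -2, 0],
  [1, 0, 0, -2, 0],
])

```text
time: 40.1
ee_pos: [0.5609, -0.1814, 0.0364]
tcp_rot: [180.0, 0.3, 75.2]
wrist_force: [-0.8, -0.7, 1.2]
opening: 0.0234
```

Contact has been made at the same height as the original stance. I'll release and back off upward.

send_rows([
  [0.6, 0, 0, 0, 0],
  [0.3, 0, 0, 0, 0],
  [0, 0, 0, 0, 0],
  [0, 0, 0, 0, 0],
  [0, 0, 0, 0, 0],
  [0, 0, 0, 40, 0],
  [0, 0, 0, 90, 0],
  [0, -30, 0, 135, 0],
  [0, -60, 20, 140, 0],
  [0, -60, 20, 140, 0],
], squeeze=30)

```text
time: 41.35
ee_pos: [0.5, -0.1609, 0.1778]
tcp_rot: [179.9, 0.3, 75.2]
wrist_force: [0.8, -0.5, 0.2]
opening: 0.0854
```

```bash
python3 - <<'E'
from h import *
c=snap('wrist','w22'); o=c['o']; print(o['ee_pos'],o['tcp_rot'],o['time'],o['opening'],o['wrist_force'])
E
```

```text
[ 0.5000164  -0.16087606  0.1777809 ] [179.85690753   0.26366945  75.22056361] 41.35 0.08538194245688363 [ 0.78020012 -0.50386306  0.21509412]
```

View pics/w22.png

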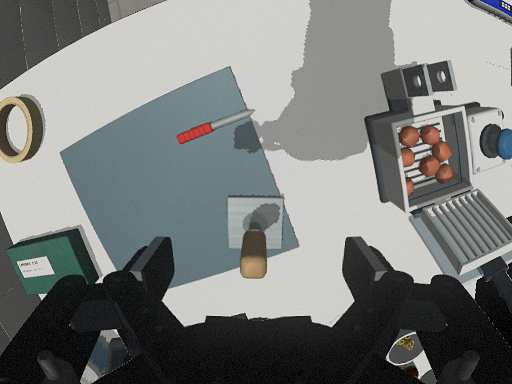

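send_rows([
  [1, 0, 20, 50, 4],
  [1, 0, 60, 100, 8],
  [1, 20, 110, 125, 12],
  [1, 55, 150, 125, 16.5],
  [1, 100, 185, 125, 16.5],
  [1, 140, 198, 125, 16.5],
  [1, 170, 198, 115, 16.5],
  [1, 172, 198, 65, 16.5],
  [1, 172, 198, 15, 16.5],
  [1, 172, 198, -20, 16.5],
])

```text
time: 42.65
ee_pos: [0.6726, 0.0365, 0.1517]
tcp_rot: [-179.8, 0.3, 91.7]
wrist_force: [0.9, -0.1, 0.8]
opening: -0.0002
```

```bash
python3 - <<'E'
from h import *
c=snap('wrist','w23'); o=c['o']; print(o['ee_pos'],o['tcp_rot'],o['time'],o['opening'],o['wrist_force'])
snap('side','s23',(140,100,320,240),4)
E
```

```text
[0.6725849  0.03647938 0.15168628] [-179.78627731    0.27068585   91.7069257 ] 42.65 -0.00024184097097341547 [ 0.92329207 -0.12267177  0.78597562]
```

View pics/s23.png

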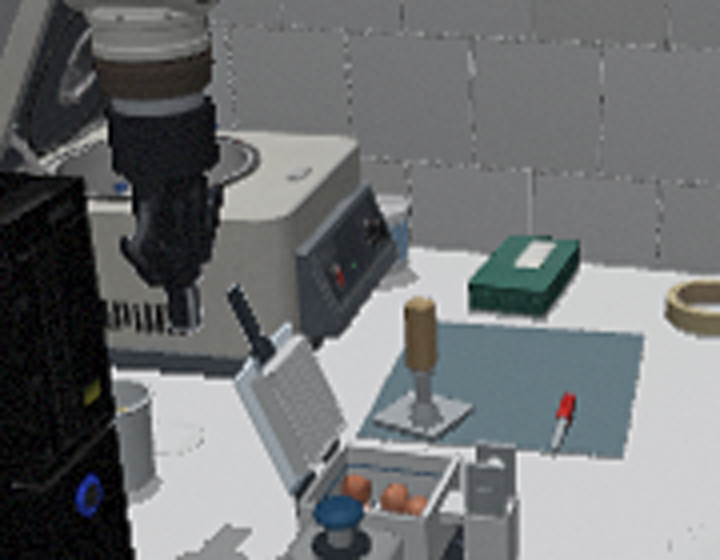

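View pics/w23.png

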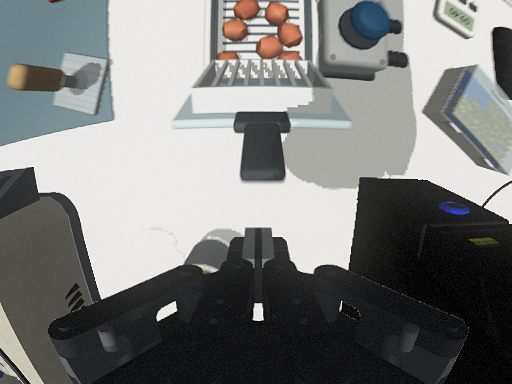

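send_rows([
  [1, -15, 0, 0, 0],
  [1, -25, 0, 0, 0],
  [1, -35, 0, 0, 0],
  [1, -45, 0, 0, 0],
  [1, -55, 0, 0, 0],
  [1, -65, 0, 0, 0],
  [1, -75, 0, 0, 0],
  [1, -85, 0, 0, 0],
  [1, -95, 0, 0, 0],
  [1, -100, 0, 0, 0],
])

```text
time: 44.0
ee_pos: [0.572, 0.0366, 0.1561]
tcp_rot: [-180.0, 0.3, 91.7]
wrist_force: [-0.4, 1.2, 0.7]
opening: -0.0003
```

send_rows([
  [1, -10, 0, 0, 0],
  [1, -20, 0, 0, 0],
  [1, -30, 0, 0, 0],
  [1, -40, 0, 0, 0],
  [1, -46, 0, 0, 0],
  [1, -46, 0, 0, 0],
  [1, -46, 0, 0, 0],
])

```text
time: 44.88
ee_pos: [0.5269, 0.0366, 0.1561]
tcp_rot: [180.0, 0.3, 91.7]
wrist_force: [-0.2, 0.0, 0.2]
opening: 0.0002
```

```bash
python3 - <<'E'
from h import *
c=snap('wrist','w24'); o=c['o']; print(o['ee_pos'],o['tcp_rot'],o['time'],o['opening'],o['wrist_force'])
snap('side','s24',(140,100,320,240),4)
E
```

```text
[0.52692279 0.03664444 0.15611738] [179.98355109   0.26022001  91.70697803] 44.875 0.00024597006050483257 [-0.24644544  0.03494744  0.22367257]
```

View pics/s24.png

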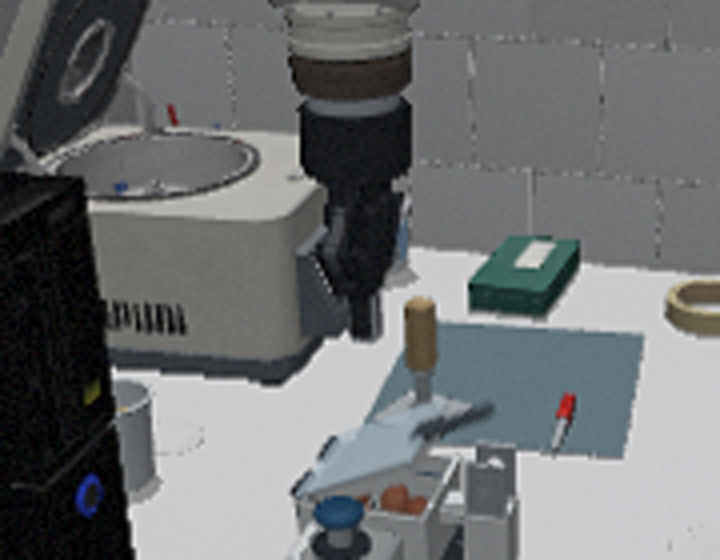

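The lid is falling shut. On to the pin.

send_rows([
  [0.5, 0, -30, 30, -10],
  [0.5, -10, -75, 30, -20],
  [0.5, -25, -125, 30, -30],
  [0.5, -40, -175, 20, -40],
  [0.5, -60, -220, 0, -50],
  [0.5, -80, -250, -30, -60],
  [0.5, -88, -256, -60, -70],
  [0.5, -88, -256, -60, -80],
  [0.5, -88, -256, -60, -86.5],
  [0.5, -88, -256, -60, -86.5],
])

```text
time: 46.22
ee_pos: [0.4388, -0.2195, 0.096]
tcp_rot: [-180.0, 0.3, 5.2]
wrist_force: [-0.4, -0.2, -0.9]
opening: 0.0426
```

send_rows([
  [0.5, 0, 0, 0, 0],
  [0.5, 0, 0, 0, 0],
])

```text
time: 46.48
ee_pos: [0.4388, -0.2194, 0.0961]
tcp_rot: [180.0, 0.3, 5.3]
wrist_force: [0.1, 1.3, 0.6]
opening: 0.0424
```

```bash
python3 - <<'E'
from h import *
c=snap('wrist','w25'); o=c['o']; print(o['ee_pos'],o['tcp_rot'],o['time'],o['opening'],o['wrist_force'])
b,m=blobs(c['bgr'],(0,90,60),(14,255,255),60)
for q in b: print(q[0],q[1],q[2],onz(c,q[0],.009).round(4))
cn=max(cv2.findContours(m,cv2.RETR_EXTERNAL,cv2.CHAIN_APPROX_NONE)[0],key=cv2.contourArea)
P=onz(c,cn[:,0],.012); print(P.mean(0)); r=cv2.minAreaRect((P[:,:2]*1e4).astype(np.float32)); print(r)
snap('side','s25',(170,160,320,260),5)
E
```

```text
[ 0.43880573 -0.21936304  0.09608793] [179.99941306   0.2637542    5.29612659] 46.475 0.04241569905450959 [0.06276659 1.28903079 0.60249931]
[256.3 190.4] 575 [250 168  14  46] [[ 0.4382 -0.2199  0.009 ]]
[507.3 277.9] 86 [502 271  10  15] [[ 0.7941 -0.3109  0.009 ]]
[ 0.43800477 -0.2189231   0.012     ]
((4382.865234375, -2196.439208984375), (113.75546264648438, 413.8927307128906), 4.919251441955566)
```

View pics/w25.png

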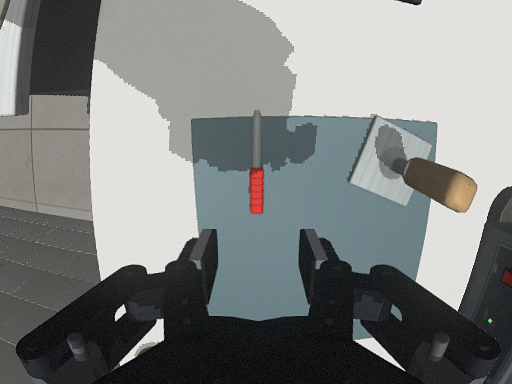

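View pics/s25.png

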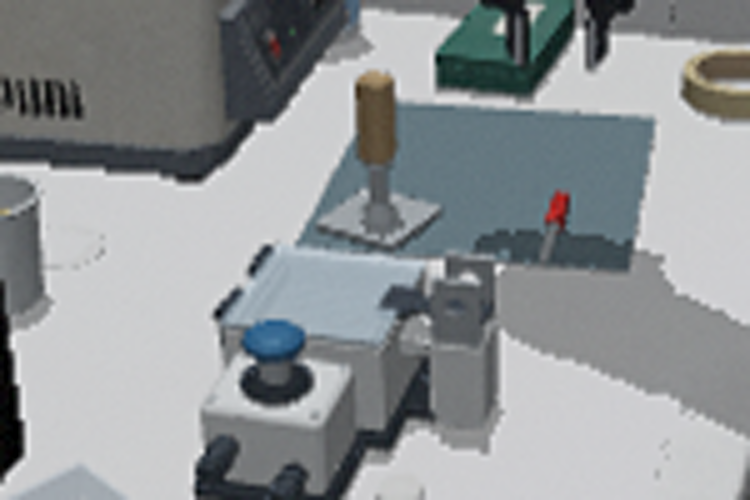

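The lid is shut with its tongue between the cheeks, and the gripper is aligned with the pin.

send_rows([
  [0.6, 0, 0, -45, 0],
  [0.6, 0, 0, -80, 0],
  [0.6, 0, 0, -105, 0],
  [0.6, 0, 0, -113, 0],
  [0.6, 0, 0, -115, 0],
  [0.6, 0, 0, -115, 0],
], squeeze=40)

```text
time: 47.32
ee_pos: [0.4393, -0.2197, -0.0179]
tcp_rot: [180.0, 0.2, 5.2]
wrist_force: [0.2, -0.0, 0.1]
opening: 0.034
```

send_rows([
  [1, 0, 0, 0, 0],
  [1, 0, 0, 0, 0],
  [1, 0, 0, 0, 0],
  [1, 0, 0, 0, 0],
])

```text
time: 47.82
ee_pos: [0.4393, -0.2197, -0.0182]
tcp_rot: [180.0, 0.2, 5.2]
wrist_force: [0.9, -0.3, 5.9]
opening: 0.0102
```

send_rows([
  [1, 0, 0, 15, 0],
  [1, 0, 0, 50, 0],
  [1, 0, 30, 74, -2],
  [1, 0, 70, 74, -3.7],
  [1, 0, 110, 74, -3.7],
  [1, 0, 135, 74, -3.7],
  [1, 0, 139, 74, -3.7],
  [1, 0, 139, 74, -3.7],
  [1, 0, 139, 74, -3.7],
])

```text
time: 48.95
ee_pos: [0.4387, -0.0811, 0.0552]
tcp_rot: [180.0, 0.3, 1.5]
wrist_force: [-0.4, -0.8, 0.4]
opening: 0.0105
```

```bash
python3 - <<'E'
from h import *
import pickle
c=snap('wrist','w26'); o=c['o']; print(o['ee_pos'],o['tcp_rot'],o['time'],o['opening'],o['wrist_force'])
s=snap('side','s26',(220,170,310,230),8); t=snap('top','t26',(160,160,290,240),6)
pickle.dump((c,s,t),open('p26.pkl','wb'))
E
```

```text
[ 0.43869432 -0.08112516  0.05515801] [179.99008833   0.27079876   1.45308194] 48.95 0.010534315566395763 [-0.44503764 -0.80652188  0.40664523]
```

View pics/w26.png

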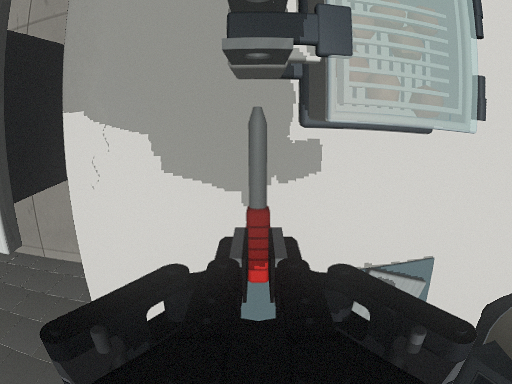

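View pics/s26.png

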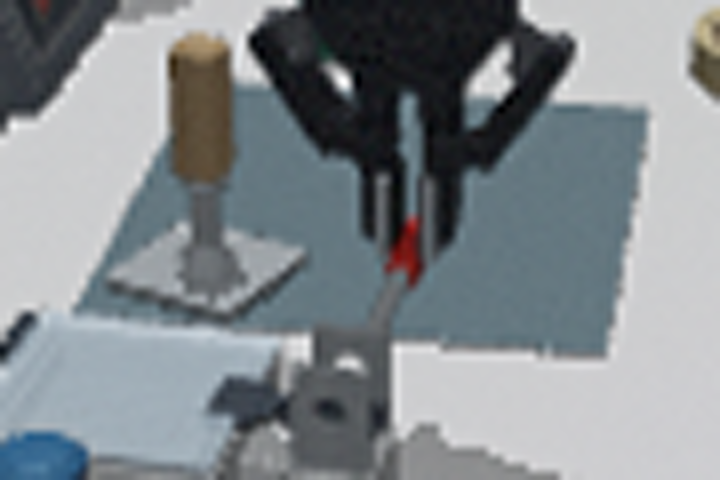

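View pics/t26.png

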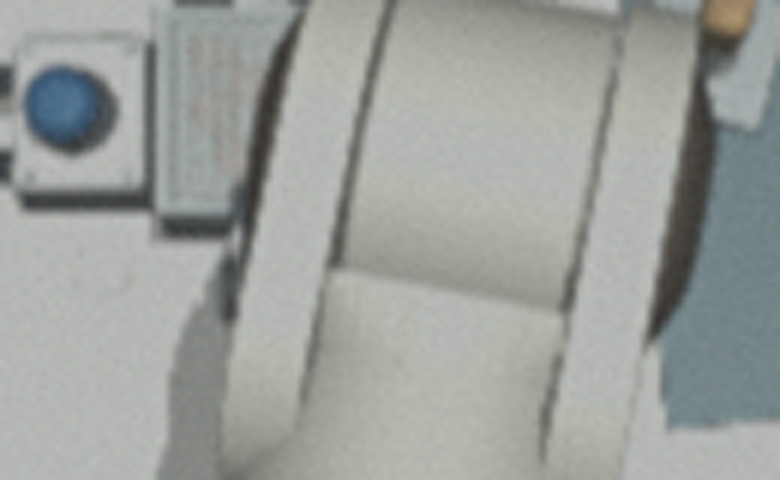

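```bash
python3 - <<'E'
from h import *
import pickle
c,s,t=pickle.load(open('p26.pkl','rb'))
cv2.imwrite('pics/w26z.png',cv2.resize(c['bgr'][20:140,190:350],None,fx=5,fy=5,interpolation=cv2.INTER_CUBIC))
cv2.imwrite('pics/w26y.png',cv2.resize(c['bgr'][190:300,200:320],None,fx=5,fy=5,interpolation=cv2.INTER_CUBIC))
E
```

```text
(no output)
```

View pics/w26z.png

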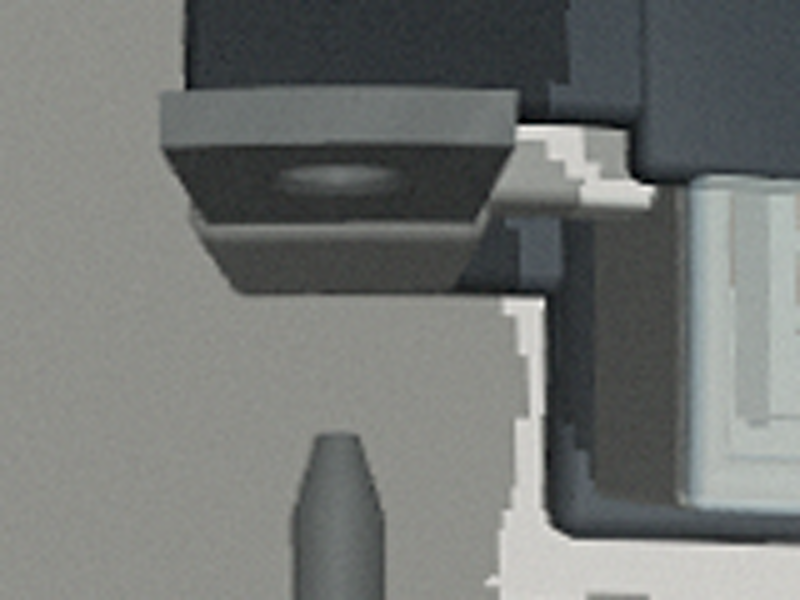

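View pics/w26y.png

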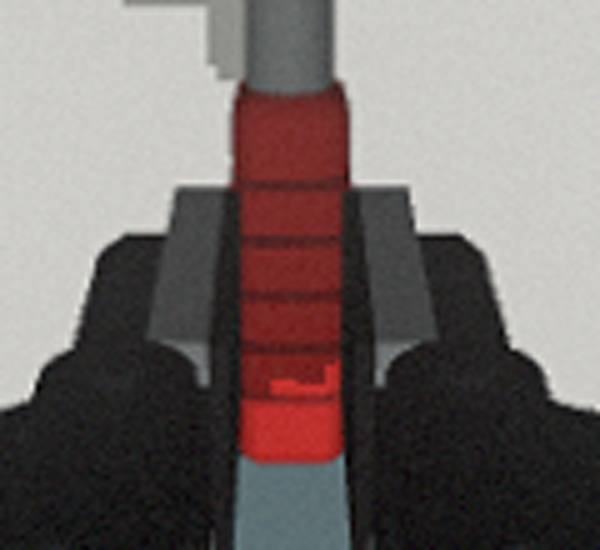

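```bash
python3 - <<'E'
from h import *
import pickle
c,s,t=pickle.load(open('p26.pkl','rb'))
def ony(c,uv,y):
    p,d=ray(c,uv); return p+d*((y-p[1])/d[:,1])[:,None]
print(ony(c,[[257.4,107.4]],-.010).round(4), ony(c,[[257.4,107.4]],-.012).round(4))
print('tip at z .0824',onz(c,[[257.4,107.4]],.0824).round(4))
for y in (.012,.0142,.016): print('eye',y,ony(c,[[257.4,55.6]],y).round(4))
print('cheek top near edge',onz(c,[[190+163/5,20+147/5],[190+515/5,20+145/5]],.1).round(4),'far',onz(c,[[190+160/5,20+92/5],[190+518/5,20+92/5]],.1).round(4))
# side view eye
print('side eye L', )
cv2.imwrite('pics/s26z.png',cv2.resize(s['bgr'][195:235,240:290],None,fx=14,fy=14,interpolation=cv2.INTER_CUBIC))
print(proj(s,[[.436,.0322+.018,.083],[.436,.0322-.018,.083]]).round(1))
E
```

```text
[[ 0.4378 -0.01    0.0588]] [[ 0.4386 -0.012   0.1604]]
tip at z .0824 [[ 0.438  -0.0105  0.0824]]
eye 0.012 [[0.4375 0.012  0.0967]]
eye 0.0142 [[0.4374 0.0142 0.0855]]
eye 0.016 [[0.4373 0.016  0.0763]]
cheek top near edge [[0.4229 0.014  0.1   ]
 [0.4523 0.0149 0.1   ]] far [[0.4225 0.0189 0.1   ]
 [0.4525 0.0197 0.1   ]]
side eye L
[[259.6 220.7]
 [263.  214.8]]
```

View pics/s26z.png

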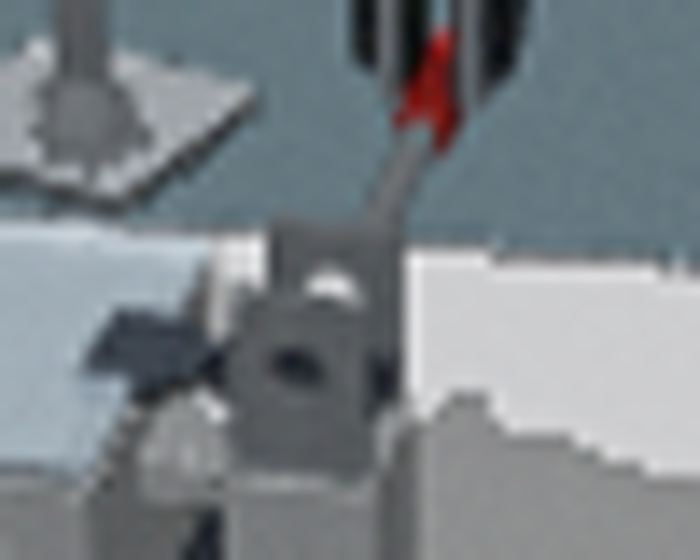

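send_rows([
  [1, 0, 8, 0.5, 0],
  [1, -0.5, 16, 0.5, 0],
  [1, -0.5, 22, 0.5, 0],
  [1, -1, 27, 0.5, 0],
  [1, -1, 32, 0.5, 0],
  [1, -1, 32, 0.5, 0],
])

```text
time: 49.85
ee_pos: [0.4378, -0.048, 0.0557]
tcp_rot: [-180.0, 0.3, 1.5]
wrist_force: [-0.2, 0.4, -0.3]
opening: 0.0103
```

send_rows([
  [1, 0, 5, 0, 0],
  [1, 0, 10, 0, 0],
  [1, -0.5, 15, 0, 0],
  [1, -0.5, 20, 0, 0],
  [1, -0.5, 20, 0, 0],
])

```text
time: 50.48
ee_pos: [0.4372, -0.028, 0.0555]
tcp_rot: [-180.0, 0.3, 1.5]
wrist_force: [0.3, -0.3, -1.0]
opening: 0.0105
```

```bash
python3 - <<'E'
from h import *
c=snap('wrist','w27',(170,20,350,300),2.1); o=c['o']; print(o['ee_pos'],o['tcp_rot'],o['time'],o['opening'],o['wrist_force'])
snap('side','s27',(235,180,300,235),10)
E
```

```text
[ 0.43717157 -0.02801629  0.05552082] [-179.99923346    0.26887594    1.54164821] 50.475 0.010465031978553259 [ 0.30435301 -0.29947659 -0.97495456]
```

View pics/w27.png

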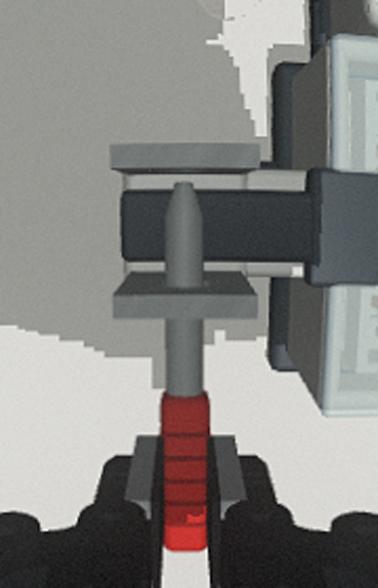

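View pics/s27.png

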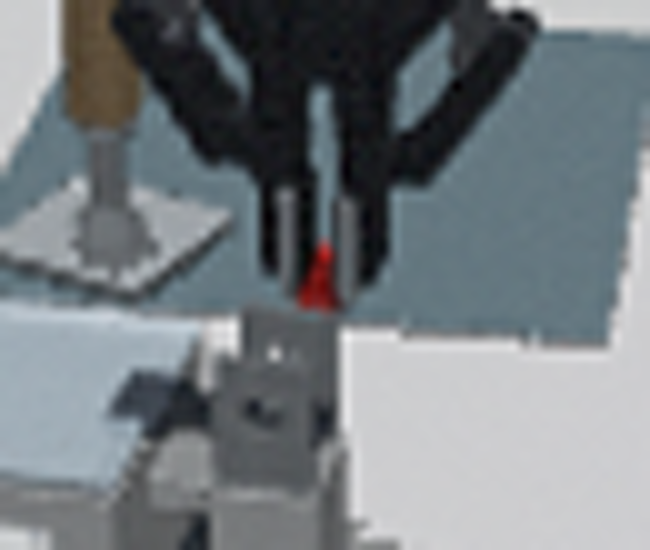

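Through the first eye with no force, and the tip is between the cheeks above the tongue. Continuing.

send_rows([
  [1, 0, 4, 0, 0],
  [1, 0, 8, 0, 0],
  [1, -0.5, 12, 0, 0],
  [1, -0.5, 16, 0, 0],
  [1, -0.5, 18, 0, 0],
  [1, -0.5, 18, 0, 0],
])

```text
time: 51.32
ee_pos: [0.4367, -0.0102, 0.0556]
tcp_rot: [-180.0, 0.3, 1.5]
wrist_force: [0.8, 0.5, 0.2]
opening: 0.0104
```

```bash
python3 - <<'E'
from h import *
c=snap('wrist','w28',(170,20,350,300),2.1); o=c['o']; print(o['ee_pos'],o['tcp_rot'],o['time'],o['opening'],o['wrist_force'])
snap('side','s28',(235,180,300,235),10)
E
```

```text
[ 0.43674367 -0.01015952  0.05559173] [-179.9898243     0.25929997    1.52465421] 51.325 0.010365827906931436 [0.8212749  0.52488763 0.23475466]
```

View pics/w28.png

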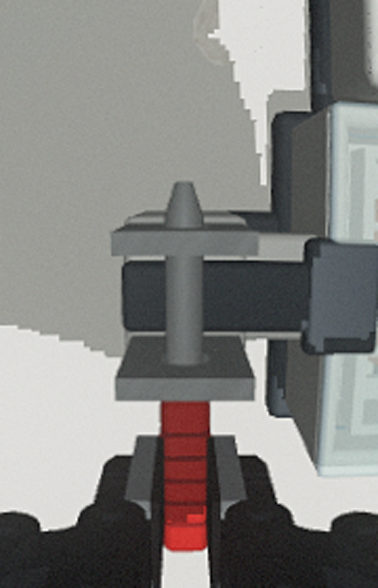

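View pics/s28.png

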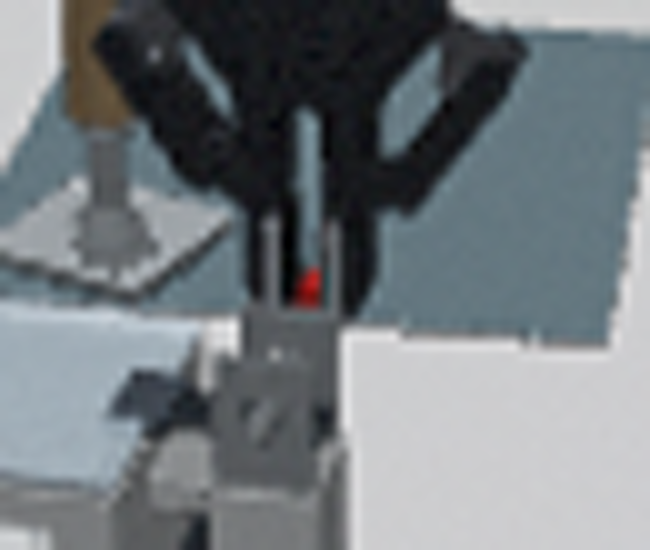

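send_rows([
  [1, 0, 1.5, 0, 0],
  [1, 0, 2.5, 0, 0],
  [1, 0, 2.5, 0, 0],
  [0.8, 0, 2.5, 0, 0],
  [0.65, 0, 2.5, 0, 0],
  [0.65, 0, 2.5, 0, 0],
  [0.65, 0, 2.5, 0, 0],
  [0.65, 0, 2.5, 25, 0],
  [0.65, 0, 2.5, 70, 0],
  [0.65, 0, 2.5, 100, 0],
])

```text
time: 52.68
ee_pos: [0.437, -0.0079, 0.1575]
tcp_rot: [180.0, 0.2, 1.5]
wrist_force: [0.5, 0.3, 0.1]
opening: 0.0297
```

```bash
python3 - <<'E'
from h import *
c=snap('wrist','w29',(130,60,390,260),3); o=c['o']; print(o['ee_pos'],o['tcp_rot'],o['time'],o['opening'],o['wrist_force'])
snap('side','s29',(205,180,300,245),8)
E
```

```text
[ 0.43702102 -0.00788925  0.1574793 ] [179.99483008   0.18095648   1.50622176] 52.675 0.02970477193878472 [0.46562502 0.31392094 0.06187247]
```

View pics/w29.png

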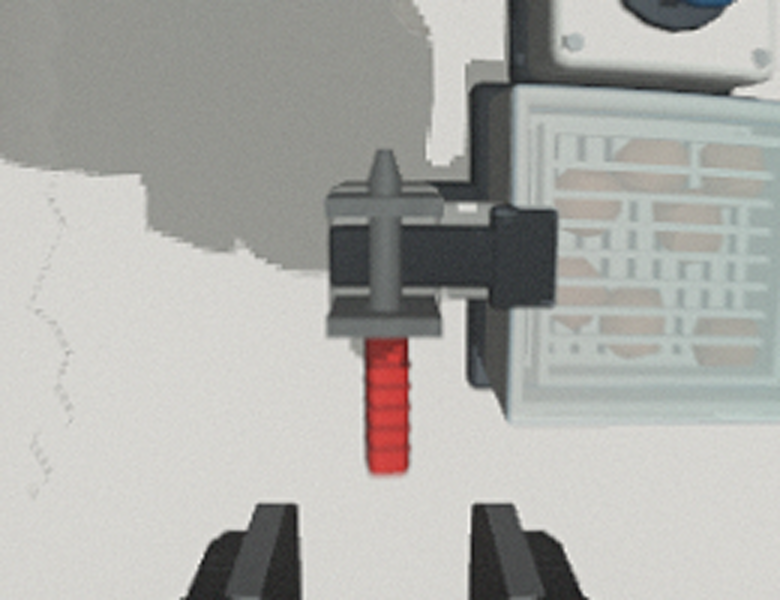

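View pics/s29.png

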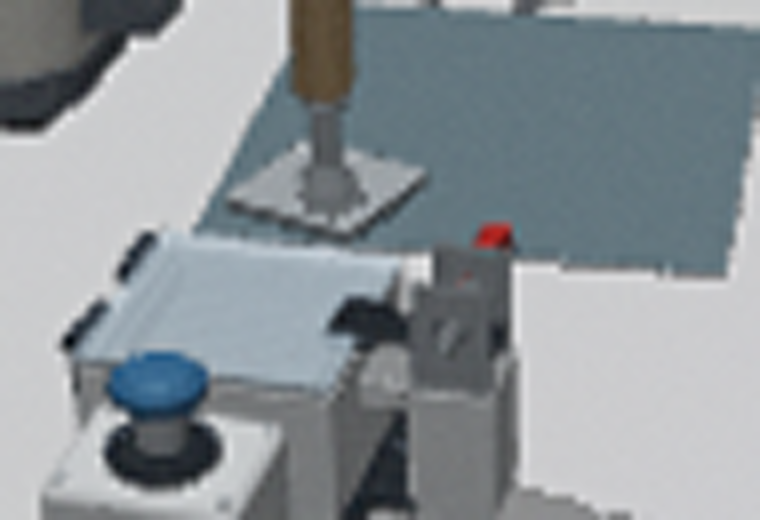

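The pin is through both eyes and the handle is against the cheek. Next is the primer.

send_rows([
  [1, 20, 30, 5, 0],
  [1, 45, 70, 5, 0],
  [1, 70, 110, 0, 0],
  [1, 82.5, 132.5, -20, 0],
  [1, 82.5, 132.5, -50, 0],
  [1, 82.5, 132.5, -65, 0],
  [1, 82.5, 132.5, -70, 0],
  [1, 82.5, 132.5, -70, 0],
  [1, 82.5, 132.5, -70, 0],
])

```text
time: 53.9
ee_pos: [0.5198, 0.1245, 0.0867]
tcp_rot: [-180.0, 0.2, 1.5]
wrist_force: [0.1, 0.0, 0.0]
opening: 0.0
```

```bash
python3 - <<'E'
from h import *
c=snap('wrist','w30'); o=c['o']; print(o['ee_pos'],o['tcp_rot'],o['time'],o['opening'],o['wrist_force'])
snap('side','s30',(185,160,300,250),6)
E
```

```text
[0.5197696  0.12448979 0.08672098] [-1.79980768e+02  1.64585691e-01  1.47721744e+00] 53.9 3.522062800324461e-05 [0.1317375  0.0020982  0.01921245]
```

View pics/w30.png

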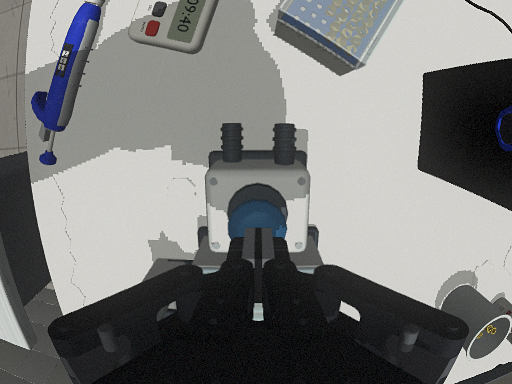

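View pics/s30.png

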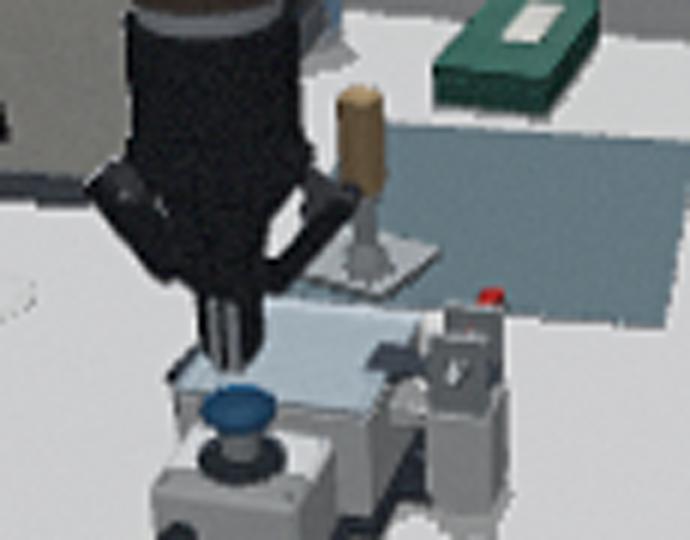

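Fingers are above the primer head and roughly centred. Pressing down stepwise.

send_rows([
  [1, 0, 0, -3, 0],
  [1, 0, 0, -6, 0],
  [1, 0, 0, -9, 0],
  [1, 0, 0, -12, 0],
  [1, 0, 0, -12, 0],
])

```text
time: 54.62
ee_pos: [0.519, 0.1246, 0.0733]
tcp_rot: [180.0, 0.3, 1.5]
wrist_force: [0.4, 0.5, 0.2]
opening: 0.0
```

send_rows([
  [1, 0, 0, -3, 0],
  [1, 0, 0, -6, 0],
  [1, 0, 0, -8, 0],
  [1, 0, 0, -8, 0],
])

```text
time: 55.12
ee_pos: [0.5195, 0.1247, 0.0659]
tcp_rot: [-180.0, 0.2, 1.5]
wrist_force: [-1.6, -0.6, 5.3]
opening: 0.0001
```

send_rows([
  [1, 0, 0, -3, 0],
  [1, 0, 0, -6, 0],
  [1, 0, 0, -7, 0],
  [1, 0, 0, -7, 0],
])

```text
time: 55.62
ee_pos: [0.5195, 0.1247, 0.0594]
tcp_rot: [-180.0, 0.2, 1.5]
wrist_force: [-1.5, -0.8, 8.4]
opening: 0.0001
```

send_rows([
  [1, 0, 0, -2, 0],
  [1, 0, 0, -4, 0],
  [1, 0, 0, -4, 0],
])

```text
time: 56.0
ee_pos: [0.5197, 0.1247, 0.0572]
tcp_rot: [-180.0, 0.1, 1.5]
wrist_force: [-7.6, -2.7, 22.2]
opening: -0.0005
```

The stop is reached: 22 N, stalled. Releasing upward.

send_rows([
  [1, 0, 0, 0, 0],
  [1, 0, 0, 0, 0],
  [1, 0, 0, 10, 0],
  [1, 0, 0, 30, 0],
  [1, 0, 0, 70, 0],
  [1, 0, 0, 120, 0],
  [0.5, -20, -40, 140, 0],
  [0.5, -50, -90, 150, 0],
  [0.5, -50, -90, 150, 0],
  [0.5, -50, -90, 150, 0],
])

```text
time: 57.25
ee_pos: [0.4694, 0.0347, 0.2043]
tcp_rot: [-180.0, 0.3, 1.5]
wrist_force: [-0.3, -0.8, -0.1]
opening: 0.0428
```

```bash
python3 - <<'E'
from h import *
c=snap('wrist','w31'); o=c['o']; print(o['ee_pos'],o['time'],o['wrist_force'])
snap('side','s31',(140,140,340,290),3.6); snap('top','t31',(80,110,400,260),2.4)
E
```

```text
[0.46941007 0.03466182 0.20430676] 57.25 [-0.30681664 -0.79295831 -0.10503449]
```

View pics/w31.png

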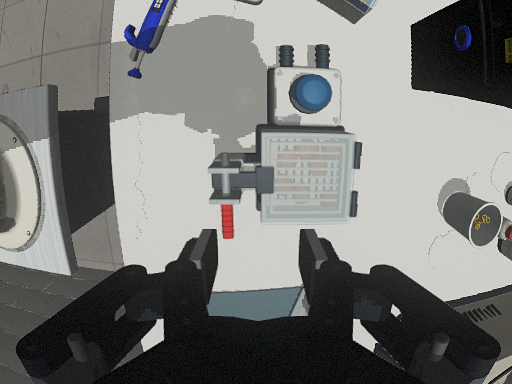

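View pics/s31.png

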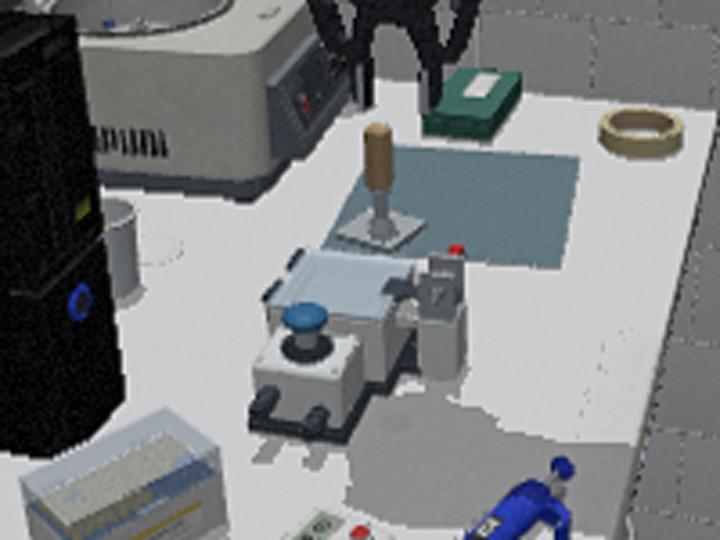

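View pics/t31.png

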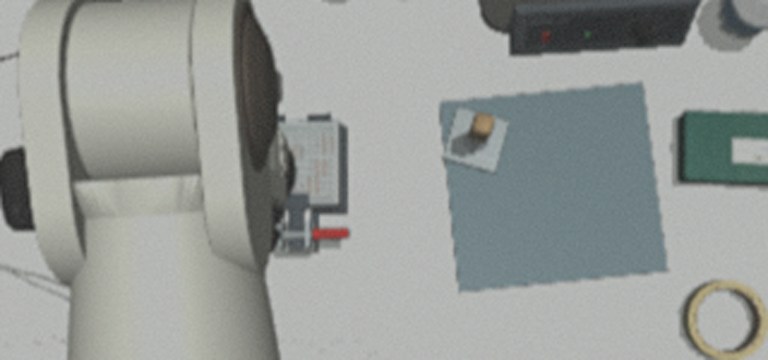

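```bash
python3 -c "
from workcell import bot
print(bot.job_done())"
```

```text
the job is handed in; nothing more can be done
None
```

The job is handed in, after about 57 s of the 210 s allowed; no verdict was reported. Every step was done in the order asked.

- **Lumps:** All four lumps present on the mat went into the cell with the three already there. My first grasp closed above its lump because the real fingertips sit about 25 mm behind the stated TCP. I corrected for that and no lump was disturbed.
- **Tamping:** I tamped at three positions, then gave a final centred press of about 30 N. The foot stopped about 23 mm above the cell floor, below the fill line, and the pictures showed seven lumps in one layer. One tamp reached 36 N.
- **Tamper:** It stands upright at its starting spot on the mat. One corner of its foot lies at the mat's edge, as it did at the start.
- **Lid and pin:** The lid fell shut. The pin went through both eyes with almost no force, and its tip shows beyond the far cheek.
- **Primer:** I pressed it until it stalled on the stop at 22 N. The last pictures show it up again.
- **Last check:** Only the tamper is left on the mat. The tip box and slide box look unmoved. I never went near the timer, but the last pictures show only part of it.

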